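# Get the sharpening stones out from behind the finishing tins

## Robot

A 7-joint arm with a two-finger parallel gripper is mounted at the origin on the work surface. World frame = base frame: x ahead of the robot, y to its left, z up, the work surface at z = 0. Lengths are in m, angles in rad, forces in N, time in s.
With the tool pointing down it reaches from about 0.4 to 0.85 m from the base axis. Payload 10.4 kg.
Tool frame: the origin (TCP) lies midway between the tips of the shut fingers; the grasp point (between the pads) lies manip.pinch_z behind it (manip.pinch_z is the distance from the TCP to the grasp point, in m); z points along the fingers, y is the direction in which the jaws open and shut (so a half turn about z gives the same grasp; the last joint's range is limited). The gripper opens to 85 mm and grips with 20 to 120 N. Pads are 22 mm wide; open, the fingers measure 114 mm over their backs; the gripper's body (76 mm by 85 mm) begins 54 mm behind the grasp point. The pads swing forward as they close: fully open they stand 13 mm farther back than shut.
Start: joints at [-1.246, 0.332, -0.065, 1.46, 0.022, 1.35, -0.088], TCP at [0.213, 0.588, 0.231] pointing down, gripper open.
Joint ranges: [-2.6, 2.6], [-0.5, 2.12], [-1.47, 1.34], [0.16, 2.42], [-1.27, 4.41], [0.06, 2.06], [-2.6, 2.6]. Speed limits (rad/s): [2.22, 2.22, 2.79, 2.79, 3.14, 3.14, 3.14].

## Interface

Orientations are given as a unit quaternion [x, y, z, w].
In Python, from workcell import manip gives the robot as it stands.
- The arm moves only by the shell command python3 -m handwheel 'ROWS' [FORCE]. ROWS is JSON, a list that holds one entry, the list of rows, each a list of 7 numbers: the shift along the tool's x, y, z in m, then the turn, a rotation vector about the tool's x, y, z in rad, then the finger opening in m, from 0 to 0.0854. In form: [[[tx, ty, tz, ax, ay, az, claw], ...]]. A call has 1 to 8 rows; each row is the pose to reach, as a shift and turn from the pose commanded when the call began, along the tool's axes at that moment; what a row does not reach only later rows make up. A row lasts 1/8 s, in which the tool goes at most 62.5 mm and 10.7 degrees, less where a joint would pass 70% of its speed; a pose out of reach is approached as far as the arm can. A call with a gripper value outside its range is refused whole. The fingers move at their own pace and stop on an object; FORCE is the grip in N (left out, the last holds). Time passes only in rows, so rows that repeat a pose let the fingers close. It gives the time, the measured TCP pose, the force and the opening at its end, in the units of the state.
- manip.get_obs(): the state, without advancing time (a new reading comes with each control period).
- manip.camera(name): name is "side" or "top" or "wrist"; returns the picture (420x560x3 uint8, blue, green, red); there is no depth.
- manip.calibration(name): a dict with "fx", "fy", "cx", "cy" (pixels), "view" (4x4, takes a point from world to camera coordinates); the wrist camera has in their place "tool_from_camera" (4x4, takes a point from camera to tool coordinates, whose origin is the TCP and whose axes are the flange's). Camera axes: x right, y up, looking along -z (the intrinsics and any distortion apply to the point x, -y, -z); pixel columns grow to the right and rows downward; lengths in m; the calibration is good to about 2 mm. A picture is of the moment at which its call begins: read the wrist's pose just before it. calibration takes no time and is no camera call.
- manip.hand_in(): hands the job in, once; it reports no verdict.
The state is a dict: "clock": time; "joint_pos": joint angles; "joint_velocities": joint speeds; "tau": joint torques, N m; "position": TCP position; "ee_rot": TCP orientation; "ft_force": force on the tool from outside, world axes, zero at the start; "torque": the same for the moment, N m; "grip_width": opening from 0.0 (shut) to 1.0 (fully open).
Only numpy, scipy, OpenCV 4.12 (cv2) and the standard library are available. Lean on these libraries where they do the work, as an engineer would, in place of code of your own. Each camera call takes 0.05 s, during which the arm holds its last target.

## Task

The gouges need sharpening, and the two stones lie in the back trough of the plywood rack, behind the bottle and the two tins. First stand the bottle and both tins over on the wooden board, then lay both stones flat on the rubber mat, the bench stone lengthwise along the mat and the slip stone beside it, and only then put the bottle and the tins back in the rack, each exactly where it stood at the start. Keep the bottle and tins upright throughout, and do not disturb the little carving or the pot of gouges next to the rack.

Things in the scene. Friction and masses are not known exactly. Their poses are not given: they have to be found in the camera images.
- rack: Fixed plywood caddy, 178 x 264 mm (x to the back, y along it), 18 mm high; origin at the centre of its underside. Floor and walls 6 mm thick. In front three bays 80 x 80 mm inside, centred at x -43, y -86, 0, 86 mm: bottle and tins, one in each, any order. Behind, a trough 80 x 252 mm inside, centred at x +43: the two stones lie end to end along y, at about y -54 and 54, either way round.
- board: Flat light wooden board with two slightly darker strips, 180 x 240 x 12 mm (its x, y, z), fixed to the bench on one side of the rack (left or right, at a chance yaw), empty. Origin at the centre of its underside, so its top is at z = +12 mm. Here the bottle and tins stand meanwhile.
- mat: Flat black rubber mat, 180 x 240 x 4 mm (its x, y, z; the long way is y), fixed to the bench on the other side of the rack, empty. Origin at the centre of its underside, so its top is at z = +4 mm.
- bottle: Tall round amber glass oil bottle with a paper label and a black cap, 135 mm high: body 58 mm in diameter up to 78 mm, a cone up to 94 mm, a neck 24 mm in diameter, and from 106 to 135 mm the cap, 30 mm in diameter, a good place to grip. Some 0.24 kg. Origin at the centre of its underside; z is up.
- round_tin: Plain round metal tin, the lowest of the three, 58 mm in diameter and 84 mm high, closed lid, some 0.22 kg. Origin at the centre of its underside; z is up.
- square_tin: Plain square metal tin with a paper label, 54 x 54 mm (its x, y) and 102 mm high, with a small button 24 mm wide and 2 mm high on the lid, some 0.26 kg; it stands nearly square to the rack. Origin at the centre of its underside; z is up.
- bench_stone: Two-layer grey and brown oilstone fixed on a wooden base, some 0.45 kg, 43 mm high over all: the base is 132 x 60 mm (its x, y) and 18 mm high; the stone on it is 122 x 50 mm, from 18 to 43 mm high (grip it across the 50 mm). Origin at the centre of its underside; x is its length, z is up.
- slip_stone: Small grey slip stone, a bar 60 mm long (its x), 28 mm wide (its y) and 25 mm high, the top 4 mm a little narrower, some 0.08 kg; lies flat. Grip it across its width. Origin at the centre of its underside; z is up.
- carving: Half-finished wooden figurine on a 44 mm square foot, 78 mm high, loose, standing in front of the rack. To be left alone. Origin at the centre of its underside.
- tool_pot: Bamboo pot 75 mm in diameter and 105 mm high with gouges standing up out of it to about 190 mm, loose, standing just left of the back of the rack (the other three pots, at the far edge, are fixed). To be left alone. Origin at the centre of its underside.
Not all that is in view belongs to the job. What is shaped like the bench_stone but pink is not meant.

How it is judged:
By the outcome, as a careful person would: the job done as asked, in the order asked, and still so for the second after the job is handed in, with the robot touching nothing.
It also fails if it takes over 149 s, if anything falls off the work surface, if the arm or the gripper's body presses on something with over 40 N, if the wrist force passes 120 N, or if a joint passes its speed limit or range.

## Working session

There is one attempt and no reset: what is moved stays moved. The work goes in short steps, Python scripts to look and compute and a shell command to move; the robot and the scene stay as the last step left them, time stands still between calls to the robot, and variables do not carry over. Pictures are saved under pics/ and viewed, and the job is handed in when it is done.

```bash
ls; mkdir -p pics; python3 - <<'E'
from workcell import manip
import cv2
print(manip.get_obs(), manip.pinch_z)
for n in("side","top","wrist"):
    print(n,manip.calibration(n))
    cv2.imwrite(f"pics/{n}0.png",manip.camera(n))
E
```

```text
pics
{'clock': 0.0, 'joint_pos': array([-1.24561864,  0.33286038, -0.06470406,  1.4609751 ,  0.02158333,
        1.34991781, -0.08848341]), 'joint_velocities': array([ 0.00068169,  0.00062659,  0.00038637, -0.00073308,  0.00047493,
        0.00041411, -0.00122089]), 'tau': array([-1.48121940e-04, -6.25425768e+01,  4.92014852e-02, -3.91615891e+01,
        1.62466429e-02,  9.62122431e-03,  1.85926018e-05]), 'position': array([0.21286941, 0.58720937, 0.230507  ]), 'ee_rot': array([ 1.72994850e-01,  9.84922456e-01, -7.25961473e-04, -1.00669234e-04]), 'ft_force': array([-0.08601099, -0.15555571,  0.04669622]), 'torque': array([-0.00725168, -0.02009457, -0.00843708]), 'grip_width': 0.9999753297879824} 0.0187
side {'fx': 469.23497381862404, 'fy': 469.23497381862404, 'cx': 277.81621783148535, 'cy': 201.5506174236264, 'view': array([[ 0.97454103, -0.22398636,  0.00999424, -0.54380064],
       [ 0.14736901,  0.67350704,  0.72434152, -0.09922791],
       [-0.16897381, -0.70442769,  0.6893689 , -0.90080577],
       [ 0.        ,  0.        ,  0.        ,  1.        ]])}
top {'fx': 447.2610389377375, 'fy': 447.2610389377375, 'cx': 280.49342774341886, 'cy': 208.7022778279225, 'view': array([[ 0.02277326, -0.99939216, -0.02639474,  0.00564961],
       [ 0.99087333,  0.01905482,  0.13344268, -0.57300999],
       [-0.13285863, -0.02919277,  0.99070499, -1.06551624],
       [ 0.        ,  0.        ,  0.        ,  1.        ]])}
wrist {'fx': 352.4623045578017, 'fy': 352.4623045578017, 'cx': 283.8947265783486, 'cy': 205.1357867098127, 'tool_from_camera': array([[-6.93760226e-04,  9.56196189e-01,  2.92725753e-01,
         7.39269374e-02],
       [ 9.99999731e-01,  7.32576105e-04, -2.29786418e-05,
         7.82359548e-04],
       [-2.36415982e-04,  2.92725659e-01, -9.56196440e-01,
        -1.44702822e-01],
       [ 0.00000000e+00,  0.00000000e+00,  0.00000000e+00,
         1.00000000e+00]])}
```

View pics/top0.png

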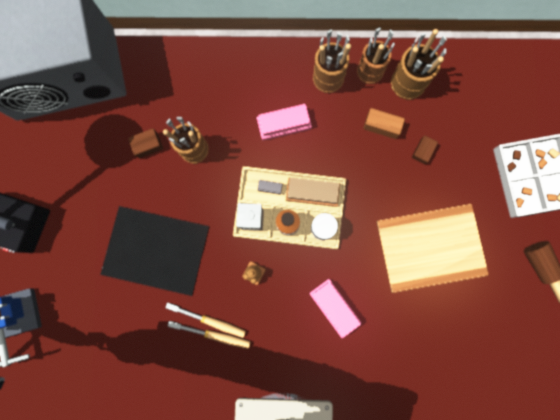

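View pics/side0.png

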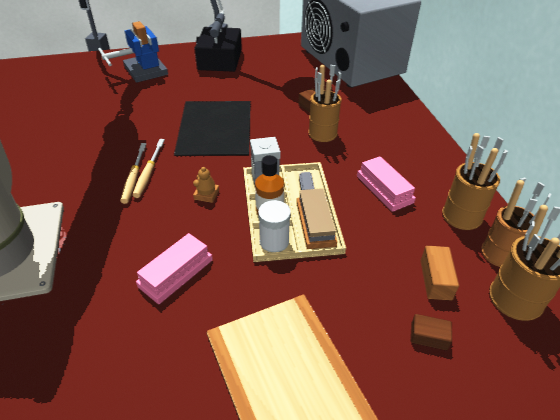

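View pics/wrist0.png

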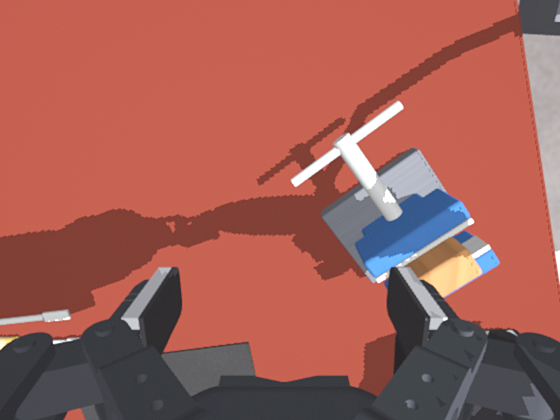

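```bash
cat > h.py <<'E'
import numpy as np,cv2
from workcell import manip
from scipy.spatial.transform import Rotation as R
def camT(n):
    c=manip.calibration(n)
    if n=='wrist':
        o=manip.get_obs(); T=np.eye(4);T[:3,:3]=R.from_quat(o['ee_rot']).as_matrix();T[:3,3]=o['position']
        return c,T@c['tool_from_camera']
    return c,np.linalg.inv(c['view'])
def cast(n,px,z,ct=None):
    c,T=ct or camT(n)
    px=np.atleast_2d(np.array(px,float))
    d=np.stack([(px[:,0]-c['cx'])/c['fx'],-(px[:,1]-c['cy'])/c['fy'],-np.ones(len(px))],1)@T[:3,:3].T
    o=T[:3,3]
    return o+d*((z-o[2])/d[:,2])[:,None]
def proj(n,P,ct=None):
    c,T=ct or camT(n); P=np.atleast_2d(np.array(P,float))
    q=(np.c_[P,np.ones(len(P))]@np.linalg.inv(T).T)
    return np.stack([c['cx']+c['fx']*q[:,0]/-q[:,2],c['cy']-c['fy']*q[:,1]/-q[:,2]],1)
def crop(im,x0,y0,x1,y1,s,name):
    cv2.imwrite('pics/'+name,cv2.resize(im[y0:y1,x0:x1],None,fx=s,fy=s,interpolation=cv2.INTER_CUBIC))
E
python3 - <<'E'
from h import *
t=cv2.imread('pics/top0.png')
crop(t,225,160,355,255,6,'c1.png')
s=cv2.imread('pics/side0.png')
crop(s,230,125,355,270,4,'c2.png')
hsv=cv2.cvtColor(t,cv2.COLOR_BGR2HSV)
# black mat, board
m=((hsv[...,2]<45)&(hsv[...,1]<120)).astype(np.uint8)
for nm,mm,z,roi in(('mat',m,.004,(95,195,220,300)),('board',((hsv[...,0]>8)&(hsv[...,0]<40)&(hsv[...,2]>120)).astype(np.uint8),.012,(360,195,500,300)),
  ('rack',((hsv[...,0]>8)&(hsv[...,0]<40)&(hsv[...,2]>100)).astype(np.uint8),.018,(220,155,360,255))):
    x0,y0,x1,y1=roi; k=np.zeros_like(mm);k[y0:y1,x0:x1]=mm[y0:y1,x0:x1]
    cs=max(cv2.findContours(k,0,2)[0],key=cv2.contourArea)
    r=cv2.minAreaRect(cs);b=cv2.boxPoints(r)
    P=cast('top',b,z);print(nm,b.round(1).tolist());print(P.round(4),P.mean(0).round(4),[np.linalg.norm(P[i]-P[i-1]).round(4) for i in range(4)],[np.degrees(np.arctan2(*(P[i]-P[i-1])[[1,0]])).round(1) for i in range(4)])
E
```

```text
mat [[102.30000305175781, 272.79998779296875], [118.0, 206.60000610351562], [206.60000610351562, 227.60000610351562], [190.89999389648438, 293.79998779296875]]
[[0.4055 0.4648 0.004 ]
 [0.5747 0.4369 0.004 ]
 [0.5253 0.2056 0.004 ]
 [0.3589 0.2374 0.004 ]] [0.4661 0.3362 0.004 ] [np.float64(0.2321), np.float64(0.1714), np.float64(0.2366), np.float64(0.1693)] [np.float64(78.4), np.float64(-9.3), np.float64(-102.1), np.float64(169.2)]
board [[375.3999938964844, 219.6999969482422], [475.29998779296875, 201.60000610351562], [488.79998779296875, 275.79998779296875], [388.8999938964844, 293.8999938964844]]
[[ 0.553  -0.22    0.012 ]
 [ 0.6037 -0.4691  0.012 ]
 [ 0.4205 -0.4953  0.012 ]
 [ 0.3708 -0.2519  0.012 ]] [ 0.487  -0.3591  0.012 ] [np.float64(0.1849), np.float64(0.2541), np.float64(0.1851), np.float64(0.2484)] [np.float64(9.9), np.float64(-78.5), np.float64(-171.8), np.float64(101.5)]
rack [[231.3000030517578, 236.89999389648438], [240.10000610351562, 164.39999389648438], [347.79998779296875, 177.39999389648438], [339.0, 250.0]]
[[ 0.502   0.1398  0.018 ]
 [ 0.6878  0.1242  0.018 ]
 [ 0.6585 -0.1502  0.018 ]
 [ 0.4752 -0.129   0.018 ]] [ 0.5809 -0.0038  0.018 ] [np.float64(0.2701), np.float64(0.1864), np.float64(0.2759), np.float64(0.1845)] [np.float64(84.3), np.float64(-4.8), np.float64(-96.1), np.float64(173.4)]
```

View pics/c1.png

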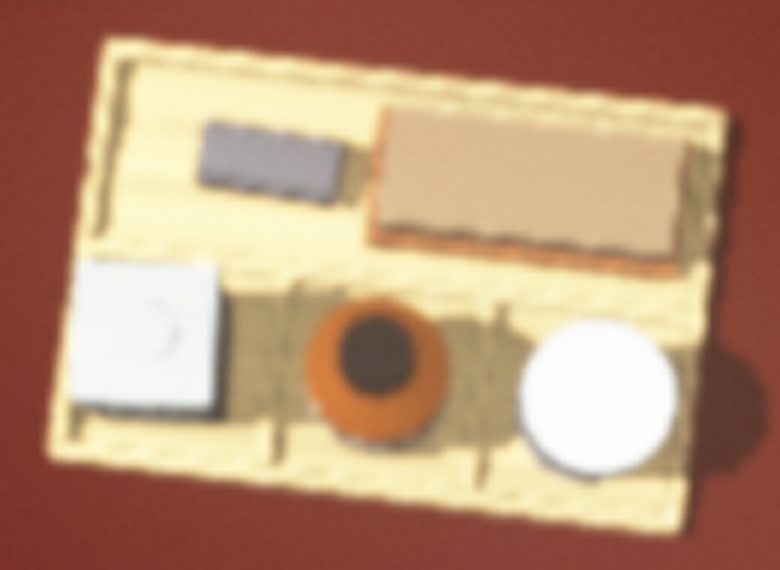

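View pics/c2.png

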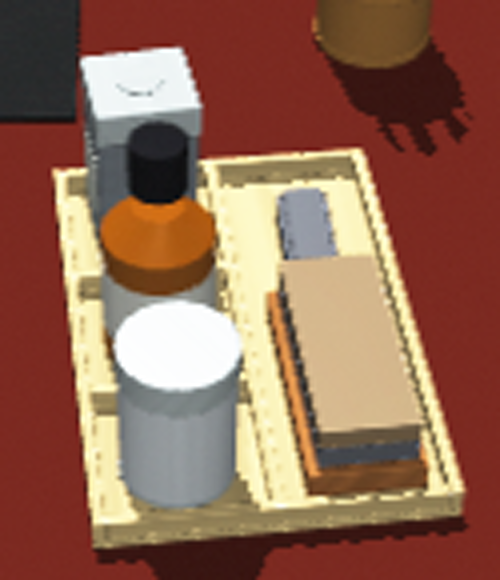

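```bash
cat >> h.py <<'E'
def go(x,y,z,phi,p0=None,q0=None):
    """shift/turn in tool axes from commanded pose (measured by default) to tcp x,y,z pointing down with jaw dir phi deg"""
    o=manip.get_obs(); p=np.array(o['position'] if p0 is None else p0); Rc=R.from_quat(o['ee_rot'] if q0 is None else q0)
    f=np.radians(phi); Rt=np.array([[-np.sin(f),np.cos(f),0],[np.cos(f),np.sin(f),0],[0,0,-1]]).T
    s=Rc.inv().apply(np.array([x,y,z])-p); w=(Rc.inv()*R.from_matrix(Rt)).as_rotvec()
    print('t',round(float(o['clock']),2),'row',np.r_[s.round(4),w.round(4)].tolist(),'rows~',round(max(np.linalg.norm(s)/.0625,np.linalg.norm(w)/.1867),1))
def st():
    o=manip.get_obs(); Rm=R.from_quat(o['ee_rot']).as_matrix()
    print('t',round(float(o['clock']),2),'p',o['position'].round(4),'phi',np.degrees(np.arctan2(Rm[1,1],Rm[0,1])).round(2),'z',Rm[:,2].round(3),'f',o['ft_force'].round(1),'g',round(float(o['grip_width'])*85.4,1),'q',o['joint_pos'].round(2))
E
python3 -c "
from h import *
st();go(.58,.05,.33,-6)"
```

```text
t 0.15 p [0.2129 0.5873 0.2307] phi 70.07 z [-0.    -0.001 -1.   ] f [ 0.1  0.8 -0.4] g 85.3 q [-1.25  0.33 -0.06  1.46  0.02  1.35 -0.09]
t 0.15 row [-0.5282, -0.3802, -0.0989, -0.0009, 0.0007, 1.3277] rows~ 10.5
```

```bash
python3 -m handwheel '[[[-0.528,-0.38,-0.1,0,0,1.328,0.0854],[-0.528,-0.38,-0.1,0,0,1.328,0.0854],[-0.528,-0.38,-0.1,0,0,1.328,0.0854],[-0.528,-0.38,-0.1,0,0,1.328,0.0854],[-0.528,-0.38,-0.1,0,0,1.328,0.0854],[-0.528,-0.38,-0.1,0,0,1.328,0.0854],[-0.528,-0.38,-0.1,0,0,1.328,0.0854],[-0.528,-0.38,-0.1,0,0,1.328,0.0854]]]'
python3 -c "
from h import *
st();go(.58,.05,.33,-6)"
```

```text
clock: 1.15
position: [0.4924, 0.1777, 0.3076]
ee_rot: [0.744, 0.668, 0.0, -0.0]
ft_force: [0.8, 0.2, -0.2]
grip_width: 0.999
t 1.15 p [0.4924 0.1777 0.3076] phi -6.19 z [ 0.  0. -1.] f [ 0.8  0.2 -0.2] g 85.3 q [-0.8   0.07  0.39  1.62 -0.03  1.46 -0.52]
t 1.15 row [-0.1175, 0.1008, -0.0224, 0.0001, -0.0005, -0.0033] rows~ 2.5
```

```bash
python3 -m handwheel '[[[-0.117,0.101,-0.022,0,0,0,0.0854],[-0.117,0.101,-0.022,0,0,0,0.0854],[-0.117,0.101,-0.022,0,0,0,0.0854],[-0.117,0.101,-0.022,0,0,0,0.0854]]]'
python3 - <<'E'
from h import *
st()
ct=camT('wrist');im=manip.camera('wrist');cv2.imwrite('pics/w1.png',im)
np.save('w1T.npy',ct[1]);st()
E
```

```text
clock: 1.65
position: [0.5807, 0.0497, 0.3291]
ee_rot: [0.745, 0.667, -0.0, 0.0]
ft_force: [-0.4, 0.9, -0.3]
grip_width: 0.998
t 1.65 p [0.5807 0.0497 0.3291] phi -6.28 z [ 0.    -0.001 -1.   ] f [-0.4  0.9 -0.3] g 85.2 q [-0.6   0.21  0.53  1.44 -0.11  1.52 -0.19]
t 1.7 p [0.58   0.0519 0.3289] phi -6.12 z [-0.001 -0.    -1.   ] f [ 0.6  1.1 -0.3] g 85.4 q [-0.6   0.21  0.52  1.44 -0.11  1.52 -0.19]
```

View pics/w1.png

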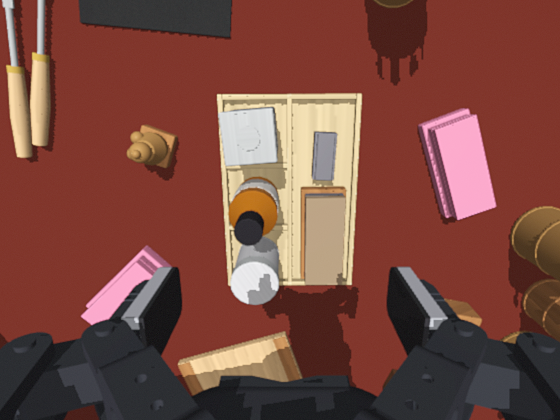

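```bash
python3 - <<'E'
from h import *
im=cv2.imread('pics/w1.png')
crop(im,205,85,375,310,2.6,'c3.png')
hsv=cv2.cvtColor(im,cv2.COLOR_BGR2HSV)
for p in [(248,136),(249,229),(255,282),(324,156),(323,238),(225,98),(356,98),(270,200)]: print(p,hsv[p[1],p[0]])
E
```

```text
(248, 136) [105   2 218]
(249, 229) [137  35  51]
(255, 282) [135   2 232]
(324, 156) [124  12 155]
(323, 238) [ 16  74 189]
(225, 98) [ 21  71 235]
(356, 98) [ 20  82 186]
(270, 200) [ 16 216 185]
```

View pics/c3.png

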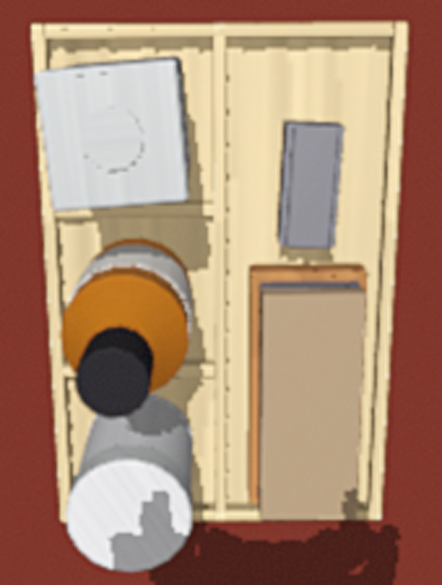

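```bash
python3 - <<'E'
from h import *
T=np.load('w1T.npy');ct=(manip.calibration('wrist'),T)
def f(n,pts,z,ct=ct,cam='wrist',off=(205,85),s=2.6):
    P=cast(cam,np.array(pts)/s+off,z,ct);c=P.mean(0)
    print(cam,n,c.round(4)[:2], end=' ')
    if len(P)==4:
        print([np.linalg.norm(P[i]-P[i-1]).round(4) for i in range(4)],[np.degrees(np.arctan2(*(P[i]-P[i-1])[[1,0]])).round(1) for i in range(4)],end='')
    print()
f('rack',[(32,23),(408,22),(380,520),(62,520)],.018)
f('sq',[(36,72),(178,58),(187,199),(55,210)],.108)
f('cap',[(113,380)],.141)
f('round',[(129,516)],.090)
f('slip',[(288,122),(341,125),(332,248),(284,246)],.031)
f('bench',[(262,291),(364,291),(360,520),(260,520)],.049)
t=camT('top');k=dict(ct=t,cam='top',off=(225,160),s=6)
f('rack',[(107,38),(728,105),(683,533),(50,460)],.018,**k)
f('sq',[(77,258),(218,266),(212,410),(73,402)],.108,**k)
f('cap',[(377,356)],.141,**k)
f('round',[(598,397)],.090,**k)
f('slip',[(208,122),(340,137),(333,200),(202,183)],.031,**k)
f('bench',[(385,108),(683,140),(670,255),(380,225)],.049,**k)
k=dict(ct=t,cam='top',off=(0,0),s=1)
f('carving foot',[(254,273)],.0,**k);f('pot',[(190,150)],0,**k)
k=dict(ct=camT('side'),cam='side',off=(230,125),s=4)
f('cap',[(158,142)],.141,**k)
f('round',[(178,346)],.090,**k)
f('sq',[(82,66),(182,50),(202,104),(94,120)],.108,**k)
f('bench',[(282,262),(370,254),(418,422),(324,440)],.049,**k)
f('rack',[(53,172),(361,150),(464,492),(95,528)],.018,**k)
f('wr carving',[(170,148),(178,160)],0,off=(0,0),s=1)
E
```

```text
wrist rack [ 0.5836 -0.0044] [np.float64(0.265), np.float64(0.1783), np.float64(0.2655), np.float64(0.1778)] [np.float64(84.1), np.float64(-6.2), np.float64(-96.0), np.float64(173.7)]
wrist sq [0.5498 0.089 ] [np.float64(0.0541), np.float64(0.0552), np.float64(0.0548), np.float64(0.0535)] [np.float64(88.7), np.float64(-0.9), np.float64(-93.0), np.float64(178.5)]
wrist cap [ 5.4e-01 -4.0e-04] 
wrist round [ 0.5303 -0.0882] 
wrist slip [0.633  0.0472] [np.float64(0.0603), np.float64(0.0253), np.float64(0.0599), np.float64(0.0238)] [np.float64(83.3), np.float64(-9.5), np.float64(-98.1), np.float64(171.2)]
wrist bench [ 0.6228 -0.0619] [np.float64(0.124), np.float64(0.0491), np.float64(0.124), np.float64(0.0521)] [np.float64(84.2), np.float64(-6.3), np.float64(-94.4), np.float64(173.7)]
top rack [ 0.5805 -0.0058] [np.float64(0.1809), np.float64(0.2645), np.float64(0.1811), np.float64(0.2643)] [np.float64(-5.6), np.float64(-95.3), np.float64(174.3), np.float64(84.6)]
top sq [0.5459 0.0877] [np.float64(0.0559), np.float64(0.0548), np.float64(0.0558), np.float64(0.0536)] [np.float64(0.5), n
[... 473 characters left out ...]
]
top carving foot [0.4138 0.0816] 
top pot [0.7283 0.2591] 
side cap [ 0.5389 -0.0066] 
side round [ 0.5296 -0.0925] 
side sq [0.5486 0.0825] [np.float64(0.0466), np.float64(0.0547), np.float64(0.0481), np.float64(0.0568)] [np.float64(87.0), np.float64(3.0), np.float64(-90.4), np.float64(-178.6)]
side bench [ 0.6213 -0.0663] [np.float64(0.1245), np.float64(0.0463), np.float64(0.1192), np.float64(0.0465)] [np.float64(84.1), np.float64(-4.7), np.float64(-96.0), np.float64(-178.2)]
side rack [ 0.5825 -0.0091] [np.float64(0.2627), np.float64(0.1778), np.float64(0.261), np.float64(0.1767)] [np.float64(84.4), np.float64(-5.8), np.float64(-95.9), np.float64(174.7)]
wrist wr carving [0.4348 0.0677]
```

```bash
python3 -c "
from h import *
go(.539,-.0015,.21,-6);go(.539,-.0015,.110,-6)"
```

```text
t 1.7 row [-0.0574, -0.035, 0.1189, -0.0006, 0.0004, -0.0021] rows~ 2.2
t 1.7 row [-0.0573, -0.0349, 0.2189, -0.0006, 0.0004, -0.0021] rows~ 3.7
```

```bash
python3 -m handwheel '[[[-0.057,-0.035,0.12,0,0,0,0.0854],[-0.057,-0.035,0.12,0,0,0,0.0854],[-0.057,-0.035,0.12,0,0,0,0.0854],[-0.057,-0.035,0.12,0,0,0,0.0854]]]' 40
python3 - <<'E'
from h import *
st()
ct=camT('wrist');im=manip.camera('wrist');cv2.imwrite('pics/w2.png',im)
np.save('w2T.npy',ct[1]);st()
E
```

```text
clock: 2.2
position: [0.5391, 0.0009, 0.2097]
ee_rot: [0.743, 0.67, 0.0, -0.0]
ft_force: [1.2, 1.3, 1.1]
grip_width: 1.002
t 2.2 p [0.5391 0.0009 0.2097] phi -5.93 z [ 0.     0.001 -1.   ] f [1.2 1.3 1.1] g 85.6 q [-0.57  0.16  0.54  1.75 -0.09  1.26 -0.11]
t 2.25 p [0.54   0.0012 0.2107] phi -5.91 z [ 0.002  0.001 -1.   ] f [ 0.4 -0.5  0.5] g 85.4 q [-0.57  0.16  0.54  1.74 -0.09  1.26 -0.11]
```

View pics/w2.png

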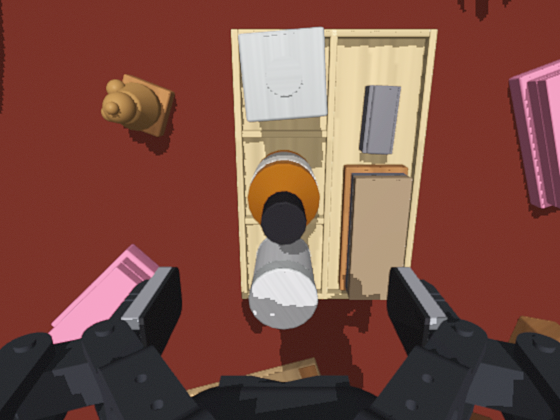

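Candidates in w2.png: the bench stone could be confused with the pink blocks at (540,140) and (105,300). I take the tan block in the trough at (378,235). The slip stone is the grey bar at (378,118). The brown block (540,330) lies outside the rack. The bottle is amber with a black cap at (284,222). The tins are at (284,75), square, and (285,297), round.

```bash
python3 - <<'E'
from h import *
im=cv2.imread('pics/w2.png');ct=(manip.calibration('wrist'),np.load('w2T.npy'))
crop(im,225,20,445,335,1.85,'c4.png')
g=im.max(2);m=((g<70)).astype(np.uint8);m[:180]=0;m[260:]=0;m[:,:250]=0;m[:,320:]=0
c=max(cv2.findContours(m,0,2)[0],key=cv2.contourArea);print(cv2.boundingRect(c))
x,y,w,h=cv2.boundingRect(c);r=w/2
print('cap',cast('wrist',[(x+r-.5,y+h-r-.5)],.141,ct), proj('wrist',cast('wrist',[(x+r,y+h-r)],.141,ct)+[[.015,0,0],],ct))
E
```

```text
(261, 192, 45, 53)
cap [[ 5.39265699e-01 -4.44377182e-04  1.41000000e-01]] [[306.75119044 220.21041255]]
```

View pics/c4.png

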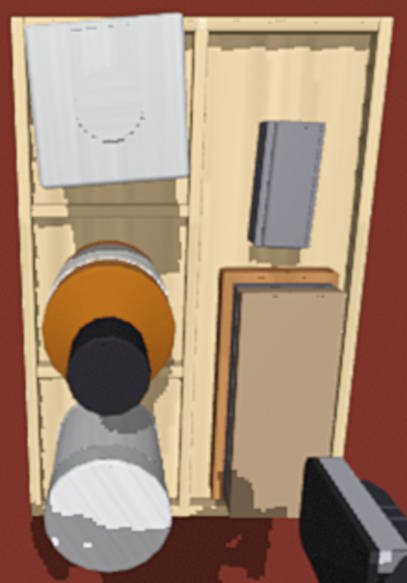

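```bash
python3 - <<'E'
from h import *
ct=(manip.calibration('wrist'),np.load('w2T.npy'))
def f(n,pts,z,off=(225,20),s=1.85):
    P=cast('wrist',np.array(pts)/s+off,z,ct);print(n,P.mean(0).round(4)[:2],[np.degrees(np.arctan2(*(P[i]-P[i-1])[[1,0]])).round(1) for i in range(len(P))],[np.linalg.norm(P[i]-P[i-1]).round(4) for i in range(len(P))])
f('sq',[(26,27),(182,13),(189,178),(44,187)],.108)
f('round',[(107,515)],.09)
f('slip',[(266,121),(324,123),(309,247),(261,245)],.031)
f('bench',[(240,290),(347,290),(335,515),(232,515)],.049)
f('rack',[(12,17),(393,17)],.018)
E
python3 -m handwheel '[[[0,0,0.06,0,0,0,0.0854],[0.001,0,0.1,0,0,0,0.0854],[0.001,0,0.1,0,0,0,0.0854],[0.001,0,0.1,0,0,0,0.02],[0.001,0,0.1,0,0,0,0.02],[0.001,0,0.1,0,0,0,0.02],[0.001,0,0.1,0,0,0,0.02],[0.001,0,0.1,0,0,0,0.02]]]' 40; python3 -c "
from h import *
st()"
```

```text
sq [0.5497 0.0889] [np.float64(89.0), np.float64(-1.3), np.float64(-91.4), np.float64(177.5)] [np.float64(0.0539), np.float64(0.0538), np.float64(0.055), np.float64(0.0534)]
round [ 0.5298 -0.0874] [np.float64(0.0)] [np.float64(0.0)]
slip [0.6327 0.0471] [np.float64(85.6), np.float64(-7.8), np.float64(-97.8), np.float64(171.7)] [np.float64(0.0583), np.float64(0.0274), np.float64(0.0584), np.float64(0.0239)]
bench [ 0.6246 -0.0613] [np.float64(85.4), np.float64(-6.0), np.float64(-92.9), np.float64(174.0)] [np.float64(0.1224), np.float64(0.0511), np.float64(0.1225), np.float64(0.0549)]
rack [0.5972 0.1273] [np.float64(174.0), np.float64(-6.0)] [np.float64(0.1784), np.float64(0.1784)]
clock: 3.25
position: [0.5398, 0.0007, 0.1106]
ee_rot: [0.743, 0.669, 0.001, 0.0]
ft_force: [-2.7, 0.8, 8.8]
grip_width: 0.34
t 3.25 p [0.5398 0.0007 0.1106] phi -6.02 z [ 0.001  0.001 -1.   ] f [-2.7  0.8  8.8] g 29.0 q [-0.54  0.27  0.52  1.86 -0.15  1.06 -0.06]
```

```bash
python3 -c "
from h import *
go(.54,0,.26,-6);go(.501,-.4316,.26,-6);go(.501,-.4316,.1175,-6)"
```

```text
t 3.25 row [-0.0005, 0.0005, -0.1494, 0.0013, -0.001, -0.0003] rows~ 2.4
t 3.25 row [-0.4338, 0.0069, -0.1499, 0.0013, -0.001, -0.0003] rows~ 7.3
t 3.25 row [-0.434, 0.0067, -0.0074, 0.0013, -0.001, -0.0003] rows~ 6.9
```

```bash
python3 -m handwheel '[[[0,0,-0.03,0,0,0,0.02],[0,0,-0.08,0,0,0,0.02],[-0.005,0,-0.13,0,0,0,0.02],[-0.04,0,-0.15,0,0,0,0.02],[-0.09,0.001,-0.15,0,0,0,0.02],[-0.14,0.002,-0.15,0,0,0,0.02],[-0.19,0.003,-0.15,0,0,0,0.02],[-0.24,0.004,-0.15,0,0,0,0.02]]]' 60; python3 -c "
from h import *
st();go(.501,-.4316,.26,-6);go(.501,-.4316,.1175,-6)"
```

```text
clock: 4.25
position: [0.5176, -0.2399, 0.2595]
ee_rot: [0.743, 0.669, 0.0, -0.0]
ft_force: [1.3, -1.2, -1.9]
grip_width: 0.327
t 4.25 p [ 0.5176 -0.2399  0.2595] phi -6.0 z [ 0.  0. -1.] f [ 1.3 -1.2 -1.9] g 28.0 q [-0.26  0.23  0.73  1.6  -0.15  1.37  0.38]
t 4.25 row [-0.1924, 0.0035, -0.0006, 0.0003, -0.0005, 0.0001] rows~ 3.1
t 4.25 row [-0.1924, 0.0035, 0.1419, 0.0003, -0.0005, 0.0001] rows~ 3.8
```

```bash
python3 -m handwheel '[[[-0.05,0.001,0,0,0,0,0.02],[-0.1,0.002,0,0,0,0,0.02],[-0.15,0.003,0,0,0,0,0.02],[-0.185,0.0035,0.02,0,0,0,0.02],[-0.192,0.0035,0.06,0,0,0,0.02],[-0.192,0.0035,0.1,0,0,0,0.02],[-0.192,0.0035,0.125,0,0,0,0.02],[-0.192,0.0035,0.132,0,0,0,0.02]]]'; python3 - <<'E'
from h import *
st()
cv2.imwrite('pics/t3.png',manip.camera('top'));im=manip.camera('side');cv2.imwrite('pics/s3.png',im)
E
```

```text
clock: 5.25
position: [0.5008, -0.429, 0.1255]
ee_rot: [0.743, 0.669, -0.0, -0.002]
ft_force: [1.2, -0.4, -2.2]
grip_width: 0.334
t 5.25 p [ 0.5008 -0.429   0.1255] phi -6.01 z [-0.002  0.002 -1.   ] f [ 1.2 -0.4 -2.2] g 28.5 q [ 0.13  0.57  0.72  1.52 -0.39  1.21  0.81]
```

View pics/s3.png

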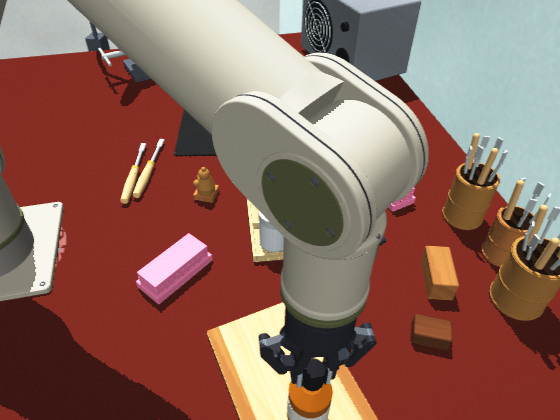

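View pics/t3.png

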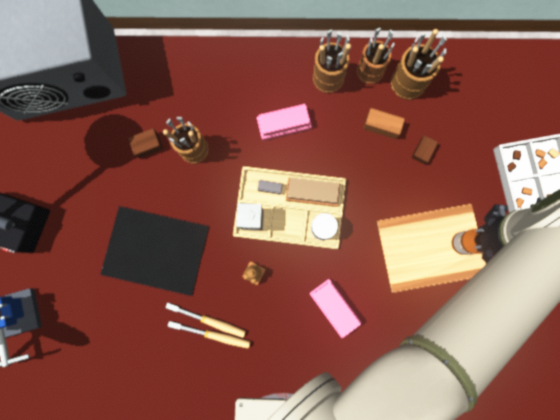

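```bash
python3 -m handwheel '[[[0.004,0,0.003,0,0,0,0.02],[0.005,0,0.006,0,0,0,0.02],[0.005,0,0.0085,0,0,0,0.02],[0.005,0,0.009,0,0,0,0.02],[0.005,0,0.009,0,0,0,0.02]]]'; python3 - <<'E'
from h import *
st()
E
```

```text
clock: 5.98
position: [0.5019, -0.425, 0.1183]
ee_rot: [0.743, 0.669, 0.0, -0.0]
ft_force: [-0.4, -0.4, -2.5]
grip_width: 0.333
t 5.97 p [ 0.5019 -0.425   0.1183] phi -6.02 z [ 0.  0. -1.] f [-0.4 -0.4 -2.5] g 28.4 q [ 0.12  0.57  0.72  1.53 -0.39  1.19  0.8 ]
```

```bash
python3 -m handwheel '[[[0,0,0.001,0,0,0,0.02],[0,0,0.002,0,0,0,0.02],[0,0,0.002,0,0,0,0.02]]]'
```

```text
clock: 6.35
position: [0.5019, -0.4252, 0.1168]
ee_rot: [0.743, 0.669, 0.0, 0.0]
ft_force: [-2.4, 0.9, 4.4]
grip_width: 0.34
```

```bash
python3 -m handwheel '[[[0,0,0,0,0,0,0.0854],[0,0,0,0,0,0,0.0854],[0,0,0,0,0,0,0.0854],[0,0,0,0,0,0,0.0854],[0,0,-0.05,0,0,0,0.0854],[0,0,-0.1,0,0,0,0.0854],[0.04,0,-0.11,0,0,0,0.0854],[0.1,0,-0.11,0,0,0,0.0854]]]'; python3 -c "
from h import *
st();go(.5495,.0885,.2,-1.5);go(.5295,-.0875,.17,-6)"
```

```text
clock: 7.35
position: [0.5121, -0.3264, 0.2275]
ee_rot: [0.744, 0.668, 0.0, 0.001]
ft_force: [1.3, -0.1, 0.1]
grip_width: 1.002
t 7.35 p [ 0.5121 -0.3264  0.2275] phi -6.22 z [ 0.002 -0.002 -1.   ] f [ 1.3 -0.1  0.1] g 85.5 q [-0.11  0.35  0.77  1.55 -0.25  1.33  0.58]
t 7.35 row [0.4166, -0.0078, 0.0268, 0.002, 0.0018, -0.0823] rows~ 6.7
t 7.35 row [0.2395, -0.0087, 0.0571, 0.002, 0.0017, -0.0038] rows~ 3.9
```

```bash
python3 -m handwheel '[[[0.06,-0.002,0.01,0,0,0,0.0854],[0.12,-0.004,0.03,0,0,0,0.0854],[0.18,-0.007,0.05,0,0,0,0.0854],[0.24,-0.0087,0.057,0,0,-0.004,0.0854],[0.24,-0.0087,0.057,0,0,-0.004,0.0854],[0.24,-0.0087,0.057,0,0,-0.004,0.0854]]]'; python3 - <<'E'
from h import *
st();go(.5298,-.0875,.045,-6)
ct=camT('wrist');im=manip.camera('wrist');cv2.imwrite('pics/w4.png',im)
np.save('w4T.npy',ct[1]);st()
print(proj('wrist',[(.5298+.029*np.cos(a),-.0875+.029*np.sin(a),.09) for a in (0,1.57,3.14,4.71)],ct).round(0).tolist())
E
```

```text
clock: 8.1
position: [0.5289, -0.0863, 0.1695]
ee_rot: [0.742, 0.671, 0.0, 0.0]
ft_force: [0.4, -1.3, 0.3]
grip_width: 0.999
t 8.1 p [ 0.5289 -0.0863  0.1695] phi -5.78 z [ 0. -0. -1.] f [ 0.4 -1.3  0.3] g 85.3 q [-0.52  0.2   0.67  1.81 -0.14  1.18  0.1 ]
t 8.1 row [-0.0011, 0.001, 0.1245, 0.0003, 0.0002, 0.0038] rows~ 2.0
t 8.15 p [ 0.5289 -0.0872  0.1696] phi -5.87 z [ 0.001 -0.    -1.   ] f [-0.5 -0.9 -0.5] g 85.3 q [-0.52  0.2   0.68  1.81 -0.14  1.18  0.1 ]
[[327.0, 212.0], [280.0, 174.0], [241.0, 220.0], [288.0, 255.0]]
```

View pics/w4.png

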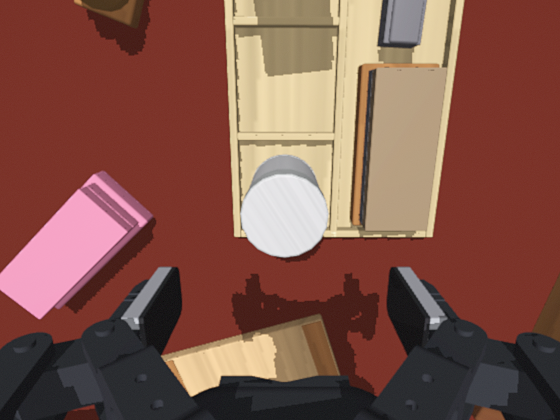

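```bash
python3 -m handwheel '[[[0,0.001,0.06,0,0,0,0.0854],[-0.001,0.001,0.11,0,0,0,0.0854],[-0.001,0.001,0.124,0,0,0,0.0854],[-0.001,0.001,0.124,0,0,0,0.0854],[-0.001,0.001,0.124,0,0,0,0.045],[-0.001,0.001,0.124,0,0,0,0.045],[-0.001,0.001,0.124,0,0,0,0.045],[-0.001,0.001,0.124,0,0,0,0.045]]]' 50; python3 -c "
from h import *
st();go(.5298,-.0875,.18,-6);go(.488,-.35,.18,-6);go(.488,-.35,.054,-6)"
```

```text
clock: 9.15
position: [0.531, -0.0871, 0.0472]
ee_rot: [0.742, 0.671, 0.001, 0.001]
ft_force: [-1.8, -0.7, 8.0]
grip_width: 0.67
t 9.15 p [ 0.531  -0.0871  0.0472] phi -5.79 z [ 0.003  0.001 -1.   ] f [-1.8 -0.7  8. ] g 57.2 q [-0.46  0.37  0.63  1.92 -0.27  0.93  0.2 ]
t 9.15 row [-0.0004, -0.0008, -0.1328, 0.0028, -0.0009, 0.0037] rows~ 2.1
t 9.15 row [-0.2658, -0.0159, -0.133, 0.0028, -0.0009, 0.0037] rows~ 4.8
t 9.15 row [-0.2659, -0.0163, -0.007, 0.0028, -0.0009, 0.0037] rows~ 4.3
```

```bash
python3 -m handwheel '[[[0,0,-0.03,0,0,0,0.045],[0,0,-0.08,0,0,0,0.045],[-0.02,-0.001,-0.11,0,0,0,0.045],[-0.07,-0.004,-0.11,0,0,0,0.045],[-0.12,-0.007,-0.11,0,0,0,0.045],[-0.17,-0.01,-0.11,0,0,0,0.045],[-0.22,-0.013,-0.11,0,0,0,0.045],[-0.25,-0.015,-0.11,0,0,0,0.045]]]' 50; python3 -c "
from h import *
st();go(.488,-.35,.054,-6)"
```

```text
clock: 10.15
position: [0.4887, -0.3369, 0.1563]
ee_rot: [0.743, 0.67, 0.0, 0.001]
ft_force: [0.9, 0.5, -1.9]
grip_width: 0.669
t 10.15 p [ 0.4887 -0.3369  0.1563] phi -5.92 z [ 0.001 -0.001 -1.   ] f [ 0.9  0.5 -1.9] g 57.1 q [-0.09  0.39  0.78  1.68 -0.29  1.19  0.65]
t 10.15 row [-0.013, 0.0006, 0.1023, 0.0011, 0.0008, 0.0014] rows~ 1.6
```

```bash
python3 -m handwheel '[[[-0.013,0,0.04,0,0,0,0.045],[-0.013,0,0.08,0,0,0,0.045],[-0.013,0,0.098,0,0,0,0.045],[-0.013,0,0.102,0,0,0,0.045],[-0.013,0,0.104,0,0,0,0.045],[-0.013,0,0.104,0,0,0,0.045]]]' 50; python3 -c "
from h import *
st()"
```

```text
clock: 10.9
position: [0.4892, -0.3475, 0.0533]
ee_rot: [0.742, 0.671, 0.001, 0.001]
ft_force: [-3.3, 2.9, 7.1]
grip_width: 0.666
t 10.9 p [ 0.4892 -0.3475  0.0533] phi -5.77 z [ 0.002 -0.001 -1.   ] f [-3.3  2.9  7.1] g 56.8 q [-0.02  0.52  0.71  1.75 -0.4   1.01  0.74]
```

Contact at z 0.0533. Release, lift and go on to the square tin.

```bash
python3 -m handwheel '[[[0,0,0,0,0,0,0.0854],[0,0,0,0,0,0,0.0854],[0,0,0,0,0,0,0.0854],[0,0,-0.03,0,0,0,0.0854],[0,0,-0.09,0,0,0,0.0854],[0.01,0,-0.14,0,0,0,0.0854],[0.06,0,-0.15,0,0,0,0.0854],[0.12,0.005,-0.15,0,0,0,0.0854]]]'; python3 -c "
from h import *
st();go(.5497,.0888,.2,-1.5)"
```

```text
clock: 11.9
position: [0.5056, -0.2283, 0.2026]
ee_rot: [0.743, 0.669, 0.001, 0.001]
ft_force: [0.9, 1.0, 0.2]
grip_width: 0.999
t 11.9 p [ 0.5056 -0.2283  0.2026] phi -5.95 z [ 0.003 -0.001 -1.   ] f [0.9 1.  0.2] g 85.3 q [-0.33  0.23  0.79  1.73 -0.17  1.25  0.39]
t 11.9 row [0.32, 0.011, 0.0025, 0.0026, 0.0005, -0.0777] rows~ 5.1
```

```bash
python3 -m handwheel '[[[0.06,0.002,0,0,0,-0.02,0.0854],[0.12,0.004,0,0,0,-0.04,0.0854],[0.18,0.006,0,0,0,-0.06,0.0854],[0.24,0.008,0.002,0,0,-0.077,0.0854],[0.3,0.01,0.002,0,0,-0.077,0.0854],[0.32,0.011,0.002,0.002,0,-0.077,0.0854],[0.32,0.011,0.002,0.002,0,-0.077,0.0854],[0.32,0.011,0.002,0.002,0,-0.077,0.0854]]]'; python3 - <<'E'
from h import *
ct=camT('wrist');im=manip.camera('wrist');cv2.imwrite('pics/w5.png',im)
np.save('w5T.npy',ct[1]);st();go(.5497,.0888,.056,-1.5)
a=np.radians(-1.5);c,s=np.cos(a),np.sin(a)
print(proj('wrist',[(.5497+c*x-s*y,.0888+s*x+c*y,.108) for x,y in((-.027,.027),(.027,.027),(.027,-.027),(-.027,-.027))],ct).round(0).tolist())
E
```

```text
clock: 12.9
position: [0.5487, 0.0868, 0.1994]
ee_rot: [0.716, 0.698, -0.001, -0.0]
ft_force: [0.0, -0.4, -0.3]
grip_width: 1.002
t 12.95 p [0.5487 0.0867 0.1994] phi -1.56 z [-0.002 -0.    -1.   ] f [-0.9  0.2  0.2] g 85.0 q [-0.74  0.21  0.58  1.72 -0.12  1.25 -0.16]
t 12.95 row [0.0022, 0.0012, 0.1434, -0.0018, 0.0002, -0.001] rows~ 2.3
[[244.0, 168.0], [324.0, 168.0], [321.0, 242.0], [247.0, 242.0]]
```

View pics/w5.png

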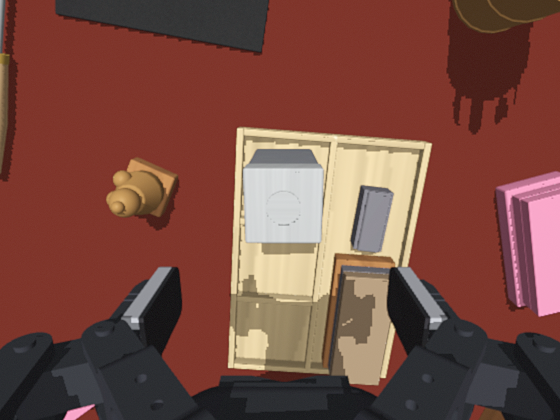

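```bash
python3 -m handwheel '[[[0.002,0.001,0.06,0,0,0,0.0854],[0.002,0.001,0.12,0,0,0,0.0854],[0.002,0.001,0.143,0,0,0,0.0854],[0.002,0.001,0.143,0,0,0,0.0854],[0.002,0.001,0.143,0,0,0,0.042],[0.002,0.001,0.143,0,0,0,0.042],[0.002,0.001,0.143,0,0,0,0.042],[0.002,0.001,0.143,0,0,0,0.042]]]' 50; python3 -c "
from h import *
st();go(.473,-.278,.20,-6)"
```

```text
clock: 13.95
position: [0.5504, 0.091, 0.058]
ee_rot: [0.716, 0.698, 0.001, -0.0]
ft_force: [-3.4, -1.0, 7.5]
grip_width: 0.625
t 13.95 p [0.5504 0.091  0.058 ] phi -1.39 z [ 0.     0.001 -1.   ] f [-3.4 -1.   7.5] g 53.4 q [-0.7   0.38  0.54  1.85 -0.24  0.97 -0.08]
t 13.95 row [-0.3706, -0.0684, -0.1425, 0.0003, -0.0011, 0.0805] rows~ 6.4
```

```bash
python3 -m handwheel '[[[0,0,-0.03,0,0,0,0.042],[0,0,-0.08,0,0,0,0.042],[-0.02,-0.004,-0.11,0,0,0,0.042],[-0.07,-0.014,-0.11,0,0,0,0.042],[-0.12,-0.023,-0.11,0,0,0,0.042],[-0.17,-0.032,-0.11,0,0,0,0.042],[-0.22,-0.042,-0.11,0,0,0,0.042],[-0.27,-0.05,-0.11,0,0,0,0.042]]]' 50; python3 -c "
from h import *
st();go(.473,-.275,.066,-1.5)"
```

```text
clock: 14.95
position: [0.4927, -0.1792, 0.167]
ee_rot: [0.715, 0.699, 0.0, -0.001]
ft_force: [0.8, 0.9, -2.4]
grip_width: 0.629
t 14.95 p [ 0.4927 -0.1792  0.167 ] phi -1.37 z [-0.001  0.001 -1.   ] f [ 0.8  0.9 -2.4] g 53.7 q [-0.42  0.18  0.76  1.84 -0.14  1.17  0.36]
t 14.95 row [-0.0963, -0.0173, 0.101, -0.0006, -0.0009, 0.0023] rows~ 2.2
```

```bash
python3 -m handwheel '[[[-0.05,-0.009,0,0,0,0,0.042],[-0.09,-0.016,0,0,0,0,0.042],[-0.096,-0.017,0.03,0,0,0,0.042],[-0.096,-0.017,0.07,0,0,0,0.042],[-0.096,-0.017,0.096,0,0,0,0.042],[-0.096,-0.017,0.1,0,0,0,0.042],[-0.096,-0.017,0.103,0,0,0,0.042],[-0.096,-0.017,0.103,0,0,0,0.042]]]' 50; python3 -c "
from h import *
st()"
```

```text
clock: 15.95
position: [0.4743, -0.2734, 0.0644]
ee_rot: [0.715, 0.699, -0.0, -0.0]
ft_force: [-0.3, -0.4, -1.7]
grip_width: 0.627
t 15.95 p [ 0.4743 -0.2734  0.0644] phi -1.36 z [-0. -0. -1.] f [-0.3 -0.4 -1.7] g 53.5 q [-0.19  0.4   0.75  1.88 -0.32  0.99  0.68]
```

```bash
python3 -m handwheel '[[[0,0,0.001,0,0,0,0.042],[0,0,0.002,0,0,0,0.042],[0,0,0.002,0,0,0,0.042]]]' 50
```

```text
clock: 16.32
position: [0.4744, -0.2736, 0.0639]
ee_rot: [0.716, 0.698, 0.0, -0.0]
ft_force: [-9.2, 5.5, 23.9]
grip_width: 0.625
```

```bash
python3 -m handwheel '[[[0,0,0,0,0,0,0.0854],[0,0,0,0,0,0,0.0854],[0,0,0,0,0,0,0.0854],[0,0,-0.03,0,0,0,0.0854],[0,0,-0.09,0,0,0,0.0854],[0.01,0,-0.12,0,0,0,0.0854],[0.06,0.03,-0.12,0,0,0,0.0854],[0.1,0.08,-0.12,0,0,0,0.0854]]]'; python3 -c "
from h import *
st();go(.6235,-.0615,.15,-6)"
```

```text
clock: 17.32
position: [0.5558, -0.1749, 0.1823]
ee_rot: [0.716, 0.698, 0.001, -0.001]
ft_force: [1.4, 0.7, 0.9]
grip_width: 1.0
t 17.32 p [ 0.5558 -0.1749  0.1823] phi -1.43 z [ 0.     0.002 -1.   ] f [1.4 0.7 0.9] g 85.4 q [-0.39  0.33  0.76  1.68 -0.24  1.23  0.39]
t 17.32 row [0.115, 0.0648, 0.0325, 0.0001, -0.0017, 0.0797] rows~ 2.2
```

```bash
python3 -m handwheel '[[[0.05,0.03,0.01,0,0,0.04,0.0854],[0.1,0.055,0.03,0,0,0.08,0.0854],[0.115,0.065,0.032,0,-0.001,0.08,0.0854],[0.115,0.065,0.032,0,-0.001,0.08,0.0854],[0.115,0.065,0.032,0,-0.001,0.08,0.0854],[0.115,0.065,0.032,0,-0.001,0.08,0.0854]]]'; python3 - <<'E'
from h import *
ct=camT('wrist');im=manip.camera('wrist');cv2.imwrite('pics/w6.png',im)
cv2.imwrite('pics/s6.png',manip.camera('side'))
cv2.imwrite('pics/t6.png',manip.camera('top'))
np.save('w6T.npy',ct[1]);st();go(.6235,-.0615,.022,-6)
a=np.radians(-6);c,s=np.cos(a),np.sin(a)
print(proj('wrist',[(.6235+c*x-s*y,-.0615+s*x+c*y,.049) for x,y in((-.025,.061),(.025,.061),(.025,-.061),(-.025,-.061))],ct).round(0).tolist())
E
```

```text
clock: 18.08
position: [0.6223, -0.0648, 0.1498]
ee_rot: [0.744, 0.668, -0.001, -0.0]
ft_force: [0.2, -0.5, -0.2]
grip_width: 1.003
t 18.23 p [ 0.6226 -0.0636  0.1495] phi -6.03 z [-0.002 -0.001 -1.   ] f [-0.3 -0.3 -0.5] g 85.2 q [-0.5   0.46  0.7   1.59 -0.31  1.21  0.15]
t 18.23 row [0.0023, 0.0009, 0.1275, -0.0014, 0.0007, -0.0005] rows~ 2.0
[[247.0, 114.0], [321.0, 114.0], [316.0, 276.0], [252.0, 276.0]]
```

View pics/w6.png

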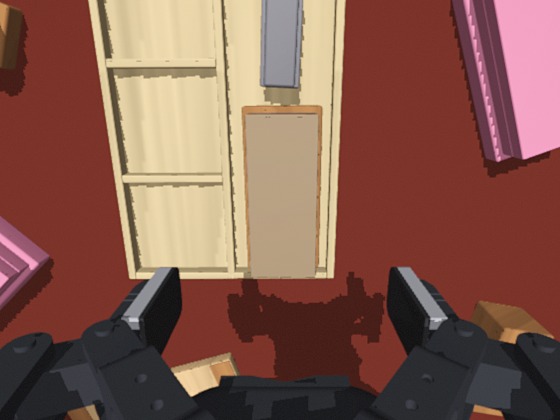

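View pics/t6.png

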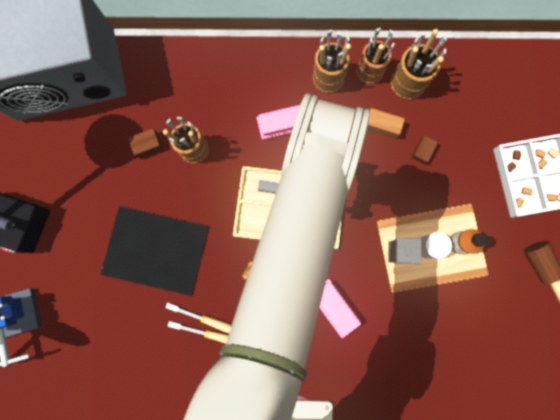

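```bash
python3 -m handwheel '[[[0.002,0.0005,0.06,0,0,0,0.0854],[0.002,0.0005,0.11,0,0,0,0.0854],[0.002,0.0005,0.127,0,0,0,0.0854],[0.002,0.0005,0.127,0,0,0,0.0854],[0.002,0.0005,0.127,0,0,0,0.038],[0.002,0.0005,0.127,0,0,0,0.038],[0.002,0.0005,0.127,0,0,0,0.038],[0.002,0.0005,0.127,0,0,0,0.038]]]' 80; python3 - <<'E'
from h import *
st();im=manip.camera('wrist');cv2.imwrite('pics/w7.png',im)
E
```

```text
clock: 19.23
position: [0.6244, -0.061, 0.0241]
ee_rot: [0.743, 0.669, 0.0, 0.0]
ft_force: [-1.0, 0.2, 8.3]
grip_width: 0.569
t 19.23 p [ 0.6244 -0.061   0.0241] phi -5.96 z [ 0.001 -0.    -1.   ] f [-1.   0.2  8.3] g 48.6 q [-0.45  0.6   0.63  1.69 -0.41  0.99  0.22]
```

View pics/w7.png

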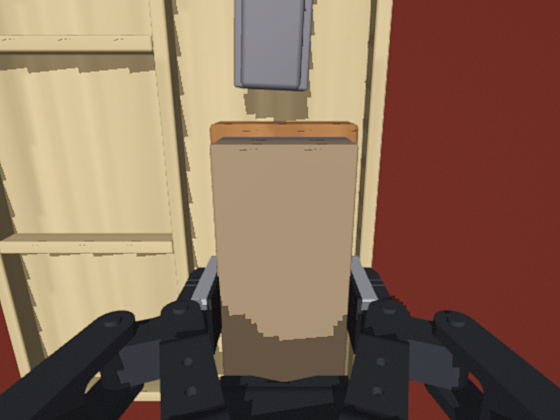

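```bash
python3 - <<'E'
from h import *
t=cv2.imread('pics/top0.png');crop(t,90,195,220,305,6,'c5.png')
E
```

```text
(no output)
```

View pics/c5.png

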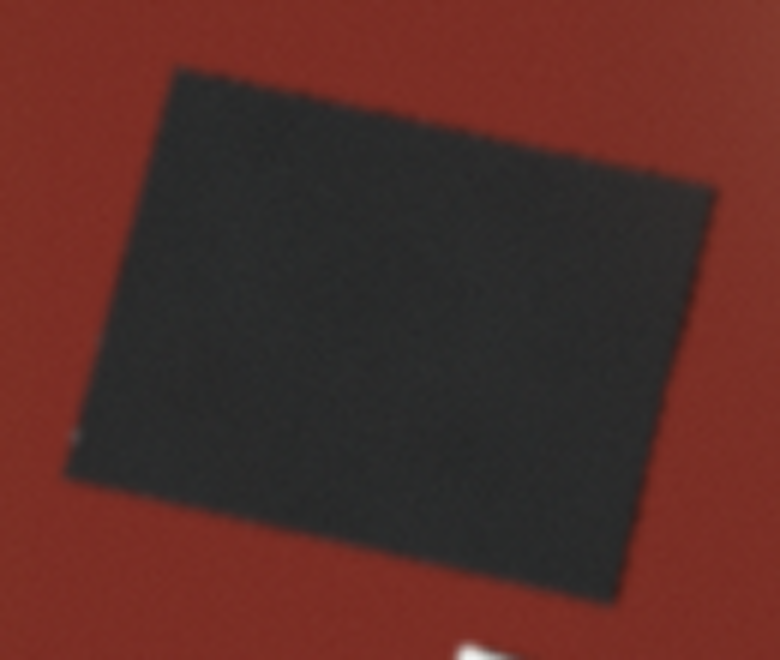

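```bash
python3 -m handwheel '[[[0,0,-0.02,0,0,0,0.038],[0,0,-0.06,0,0,0,0.038],[0,0,-0.11,0,0,0,0.038],[0.01,-0.005,-0.15,0,0,0,0.038],[0.05,-0.02,-0.16,0,0,0,0.038],[0.095,-0.035,-0.16,0,0,0,0.038],[0.14,-0.055,-0.16,0,0,0,0.038],[0.185,-0.075,-0.16,0,0,0,0.038]]]' 80; python3 -c "
from h import *
st();go(.4316,.3427,.16,-11)"
```

```text
clock: 20.27
position: [0.5675, 0.1322, 0.1834]
ee_rot: [0.743, 0.669, -0.0, -0.0]
ft_force: [0.2, 0.1, -3.2]
grip_width: 0.568
t 20.27 p [0.5675 0.1322 0.1834] phi -5.99 z [-0.001 -0.    -1.   ] f [ 0.2  0.1 -3.2] g 48.5 q [-0.86  0.31  0.67  1.67 -0.2   1.23 -0.25]
t 20.27 row [0.1952, -0.1571, 0.0236, -0.0011, 0.0003, 0.0875] rows~ 4.0
```

```bash
python3 - <<'E'
from h import *
b=np.array([(176,66),(716,188),(617,604),(66,477)])/6+(90,195)
P=cast('top',b,.004);print(P.mean(0),[np.linalg.norm(P[i]-P[i-1]).round(4) for i in range(4)],[np.degrees(np.arctan2(*(P[i]-P[i-1])[[1,0]])).round(1) for i in range(4)])
E
```

```text
[0.46517651 0.33313074 0.004     ] [np.float64(0.1785), np.float64(0.2397), np.float64(0.1775), np.float64(0.2401)] [np.float64(-11.1), np.float64(-101.5), np.float64(169.1), np.float64(78.8)]
```

```bash
python3 -m handwheel '[[[0.045,-0.035,0,0,0,0.02,0.038],[0.09,-0.07,0.005,0,0,0.05,0.038],[0.135,-0.11,0.015,0,0,0.08,0.038],[0.18,-0.145,0.023,0,0,0.088,0.038],[0.193,-0.155,0.04,0,0,0.088,0.038],[0.193,-0.155,0.08,0,0,0.088,0.038],[0.193,-0.155,0.12,0,0,0.088,0.038],[0.193,-0.155,0.14,0,0,0.088,0.038]]]' 80; python3 -c "
from h import *
st();go(.4336,.3407,.0225,-11.1)"
```

```text
clock: 21.28
position: [0.4335, 0.3375, 0.0408]
ee_rot: [0.772, 0.636, -0.002, 0.0]
ft_force: [-0.4, 0.0, -2.8]
grip_width: 0.566
t 21.27 p [0.4335 0.3375 0.0408] phi -11.06 z [-0.003 -0.003 -1.   ] f [-0.4  0.  -2.8] g 48.3 q [-1.18  0.39  0.52  1.88 -0.24  0.93 -0.75]
t 21.27 row [0.0033, -0.0004, 0.0183, -0.0025, 0.0033, 0.0008] rows~ 0.3
```

```bash
python3 -m handwheel '[[[0.002,0,0.008,0,0,0,0.038],[0.002,0,0.014,0,0,0,0.038],[0.002,0,0.018,0,0,0,0.038],[0.002,0,0.018,0,0,0,0.038]]]' 80; python3 -c "
from h import *
st()"
```

```text
clock: 21.78
position: [0.4342, 0.341, 0.0245]
ee_rot: [0.772, 0.636, -0.001, -0.0]
ft_force: [0.1, -0.2, -2.7]
grip_width: 0.568
t 21.77 p [0.4342 0.341  0.0245] phi -11.0 z [-0.002 -0.    -1.   ] f [ 0.1 -0.2 -2.7] g 48.5 q [-1.17  0.42  0.5   1.88 -0.26  0.9  -0.74]
```

```bash
python3 -m handwheel '[[[0,0,0.0015,0,0,0,0.038],[0,0,0.003,0,0,0,0.038],[0,0,0.003,0,0,0,0.038]]]' 80; python3 -c "
from h import *
st()"
```

```text
clock: 22.15
position: [0.4343, 0.3411, 0.0221]
ee_rot: [0.772, 0.636, -0.001, -0.001]
ft_force: [-4.0, -2.2, 8.4]
grip_width: 0.572
t 22.15 p [0.4343 0.3411 0.0221] phi -11.0 z [-0.002 -0.    -1.   ] f [-4.  -2.2  8.4] g 48.8 q [-1.17  0.42  0.5   1.89 -0.26  0.9  -0.73]
```

```bash
python3 -m handwheel '[[[0,0,0,0,0,0,0.0854],[0,0,0,0,0,0,0.0854],[0,0,0,0,0,0,0.0854],[0,0,-0.03,0,0,0,0.0854],[0,0,-0.08,0,0,0,0.0854],[-0.01,0,-0.12,0,0,0,0.0854],[-0.05,0.03,-0.13,0,0,-0.03,0.0854],[-0.1,0.06,-0.13,0,0,-0.06,0.0854]]]'; python3 -c "
from h import *
st();go(.633,.047,.14,-6.5)"
```

```text
clock: 23.15
position: [0.475, 0.2313, 0.1524]
ee_rot: [0.751, 0.66, 0.0, -0.0]
ft_force: [0.6, 0.2, 0.4]
grip_width: 1.001
t 23.15 p [0.475  0.2313 0.1524] phi -7.37 z [-0.     0.001 -1.   ] f [0.6 0.2 0.4] g 85.5 q [-1.1   0.2   0.62  1.85 -0.13  1.14 -0.56]
t 23.15 row [-0.1626, 0.1803, 0.0122, -0.0001, -0.001, -0.0152] rows~ 3.9
```

```bash
python3 -m handwheel '[[[-0.04,0.04,0,0,0,-0.01,0.0854],[-0.08,0.09,0.004,0,0,-0.015,0.0854],[-0.12,0.13,0.008,0,0,-0.015,0.0854],[-0.15,0.165,0.012,0,0,-0.015,0.0854],[-0.163,0.18,0.012,0,0,-0.015,0.065],[-0.163,0.18,0.012,0,0,-0.015,0.065],[-0.163,0.18,0.012,0,0,-0.015,0.065]]]'; python3 - <<'E'
from h import *
ct=camT('wrist');im=manip.camera('wrist');cv2.imwrite('pics/w8.png',im)
cv2.imwrite('pics/t8.png',manip.camera('top'))
np.save('w8T.npy',ct[1]);st()
E
```

```text
clock: 24.02
position: [0.6306, 0.0473, 0.1388]
ee_rot: [0.747, 0.665, -0.001, -0.001]
ft_force: [-0.1, 0.2, -0.0]
grip_width: 0.763
t 24.12 p [0.6306 0.0477 0.1391] phi -6.6 z [-0.002  0.    -1.   ] f [ 0.3  0.1 -0.1] g 64.9 q [-0.67  0.48  0.69  1.58 -0.32  1.2  -0.03]
```

View pics/w8.png

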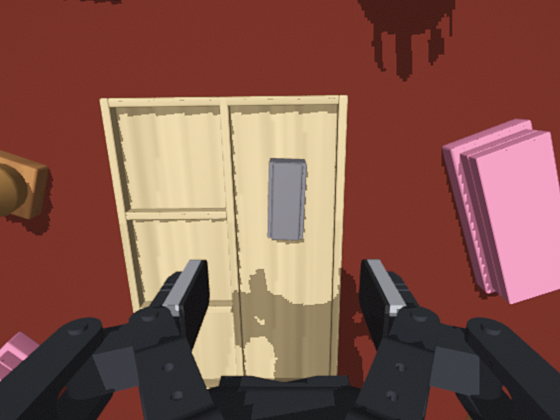

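View pics/t8.png

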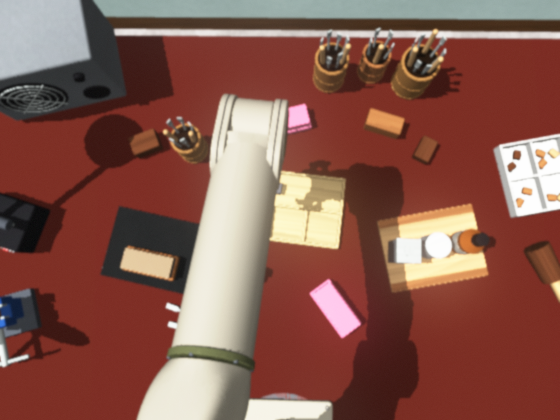

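```bash
python3 - <<'E'
from h import *
ct=(manip.calibration('wrist'),np.load('w8T.npy'))
P=cast('wrist',[(270,160),(305,160),(302,240),(271.5,239)],.029,ct);print(P.mean(0),[np.linalg.norm(P[i]-P[i-1]).round(4) for i in range(4)],[np.degrees(np.arctan2(*(P[i]-P[i-1])[[1,0]])).round(1) for i in range(4)])
go(*P.mean(0)[:2],.008,-6.5);st()
E
```

```text
[0.63363464 0.04745392 0.029     ] [np.float64(0.0619), np.float64(0.0254), np.float64(0.0627), np.float64(0.0238)] [np.float64(83.7), np.float64(-6.7), np.float64(-97.8), np.float64(171.4)]
t 24.12 row [0.0002, 0.0034, 0.131, -0.0023, 0.0002, -0.0017] rows~ 2.1
t 24.12 p [0.6306 0.0477 0.1391] phi -6.6 z [-0.002  0.    -1.   ] f [ 0.3  0.1 -0.1] g 64.9 q [-0.67  0.48  0.69  1.58 -0.32  1.2  -0.03]
```

```bash
python3 -m handwheel '[[[0,0.003,0.05,0,0,0,0.05],[0,0.003,0.1,0,0,0,0.05],[0,0.003,0.12,0,0,0,0.05],[0,0.003,0.125,0,0,0,0.05],[0,0.003,0.125,0,0,0,0.05]]]' 40; python3 - <<'E'
from h import *
st();im=manip.camera('wrist');cv2.imwrite('pics/w9.png',im)
E
```

```text
clock: 24.75
position: [0.6347, 0.0459, 0.0155]
ee_rot: [0.747, 0.665, -0.0, 0.0]
ft_force: [-0.6, -0.1, 0.8]
grip_width: 0.586
t 24.75 p [0.6347 0.0459 0.0155] phi -6.69 z [-0. -0. -1.] f [-0.6 -0.1  0.8] g 50.1 q [-0.61  0.63  0.62  1.66 -0.42  0.99  0.04]
```

View pics/w9.png

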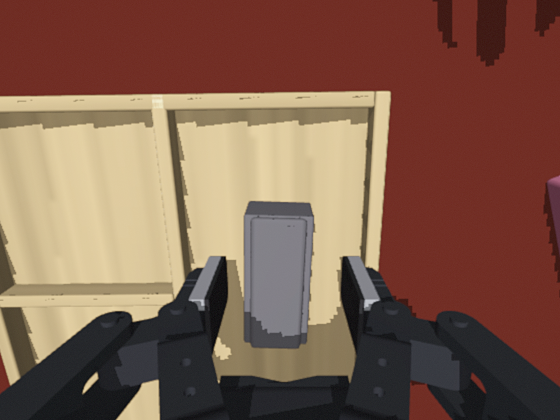

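```bash
python3 -m handwheel '[[[0,0,0.001,0,0,0,0.02],[0,0,0.001,0,0,0,0.02],[0,0,0.001,0,0,0,0.02],[0,0,0.001,0,0,0,0.02]]]' 40; python3 - <<'E'
from h import *
st();im=manip.camera('wrist');cv2.imwrite('pics/w10.png',im);go(.509,.326,.14,-11.1)
E
```

```text
clock: 25.3
position: [0.6347, 0.0458, 0.0143]
ee_rot: [0.747, 0.665, -0.0, 0.0]
ft_force: [-0.2, -0.2, 5.7]
grip_width: 0.315
t 25.3 p [0.6347 0.0458 0.0143] phi -6.71 z [-0. -0. -1.] f [-0.2 -0.2  5.7] g 26.9 q [-0.61  0.63  0.62  1.66 -0.42  0.98  0.04]
t 25.35 row [0.2636, -0.1575, -0.1257, -0.0001, 0.0002, 0.0767] rows~ 5.3
```

View pics/w10.png

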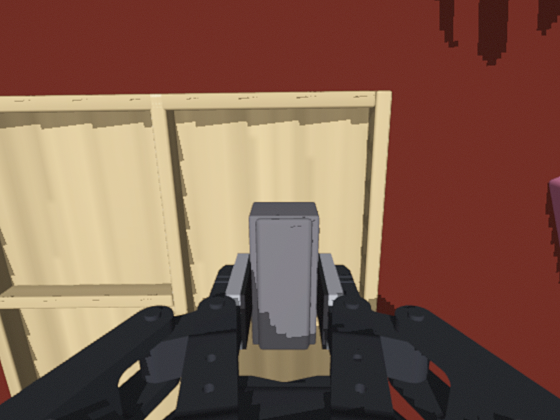

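```bash
python3 -m handwheel '[[[0,0,-0.02,0,0,0,0.02],[0,0,-0.07,0,0,0,0.02],[0,0,-0.12,0,0,0,0.02],[0.04,-0.024,-0.125,0,0,0.01,0.02],[0.09,-0.054,-0.125,0,0,0.03,0.02],[0.14,-0.084,-0.125,0,0,0.05,0.02],[0.19,-0.113,-0.125,0,0,0.07,0.02],[0.24,-0.143,-0.125,0,0,0.077,0.02]]]' 40; python3 -c "
from h import *
st();go(.509,.326,.02,-11.1)"
```

```text
clock: 26.35
position: [0.5194, 0.3023, 0.1396]
ee_rot: [0.773, 0.635, -0.0, -0.0]
ft_force: [0.7, -0.5, -1.1]
grip_width: 0.314
t 26.35 p [0.5194 0.3023 0.1396] phi -11.17 z [-0.001  0.    -1.   ] f [ 0.7 -0.5 -1.1] g 26.8 q [-1.12  0.4   0.65  1.67 -0.26  1.16 -0.6 ]
t 26.35 row [0.0212, -0.0146, 0.1196, -0.001, -0.0, -0.0012] rows~ 2.0
```

```bash
python3 -m handwheel '[[[0.021,-0.0145,0.02,0,0,0,0.02],[0.021,-0.0145,0.06,0,0,0,0.02],[0.021,-0.0145,0.1,0,0,0,0.02],[0.021,-0.0145,0.12,0,0,0,0.02],[0.021,-0.0145,0.126,0,0,0,0.02],[0.021,-0.0145,0.1275,0,0,0,0.02],[0.021,-0.0145,0.1275,0,0,0,0.02]]]' 40; python3 -c "
from h import *
st()"
```

```text
clock: 27.22
position: [0.5108, 0.3241, 0.0123]
ee_rot: [0.773, 0.635, -0.0, -0.0]
ft_force: [-2.7, -2.7, 6.5]
grip_width: 0.313
t 27.23 p [0.5108 0.3241 0.0123] phi -11.16 z [-0.  0. -1.] f [-2.7 -2.7  6.5] g 26.8 q [-1.09  0.56  0.57  1.75 -0.37  0.94 -0.56]
```

```bash
python3 -m handwheel '[[[0,0,0,0,0,0,0.048],[0,0,0,0,0,0,0.048],[0,0,0,0,0,0,0.048],[0,0,-0.03,0,0,0,0.048],[0,0,-0.08,0,0,0,0.0854],[-0.03,0,-0.14,0,0,0,0.0854],[-0.09,0,-0.19,0,0,0.0,0.0854],[-0.15,-0.02,-0.2,0,0,-0.03,0.0854]]]'; python3 - <<'E'
from h import *
st();im=manip.camera('top');cv2.imwrite('pics/t11.png',im);crop(im,90,190,260,310,4.5,'c11.png')
go(.4744,-.2735,.2,-1.4)
E
```

```text
clock: 28.22
position: [0.4704, 0.1958, 0.2078]
ee_rot: [0.763, 0.647, 0.001, 0.0]
ft_force: [0.7, -0.4, 1.9]
grip_width: 1.0
t 28.23 p [0.4704 0.1958 0.2078] phi -9.39 z [ 0.001  0.001 -1.   ] f [ 0.7 -0.4  1.9] g 85.4 q [-1.17  0.09  0.74  1.83 -0.06  1.25 -0.58]
t 28.27 row [-0.4537, 0.0836, 0.0081, -0.0007, -0.0019, -0.1455] rows~ 7.4
```

View pics/c11.png

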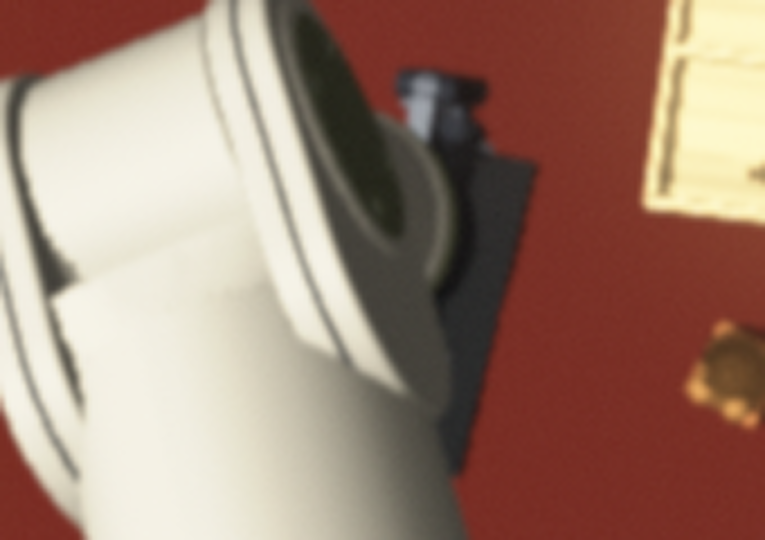

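```bash
python3 -m handwheel '[[[-0.06,0.011,0,0,0,-0.02,0.0854],[-0.12,0.022,0,0,0,-0.04,0.0854],[-0.18,0.033,0,0,0,-0.06,0.0854],[-0.24,0.044,0,0,0,-0.08,0.0854],[-0.3,0.055,0.004,0,0,-0.1,0.0854],[-0.36,0.066,0.008,0,0,-0.12,0.0854],[-0.42,0.078,0.008,0,0,-0.145,0.0854],[-0.454,0.0835,0.008,0,-0.001,-0.1455,0.0854]]]'; python3 - <<'E'
from h import *
st();im=manip.camera('top');cv2.imwrite('pics/t12.png',im);crop(im,90,190,260,310,4.5,'c12.png')
E
```

```text
clock: 29.28
position: [0.4767, -0.2679, 0.1978]
ee_rot: [0.714, 0.7, -0.002, 0.0]
ft_force: [0.7, 0.3, -0.1]
grip_width: 1.0
t 29.27 p [ 0.4767 -0.2679  0.1978] phi -1.19 z [-0.003 -0.003 -1.   ] f [ 0.7  0.3 -0.1] g 85.4 q [-0.51  0.31  1.12  1.76 -0.29  1.26  0.66]
```

View pics/c12.png

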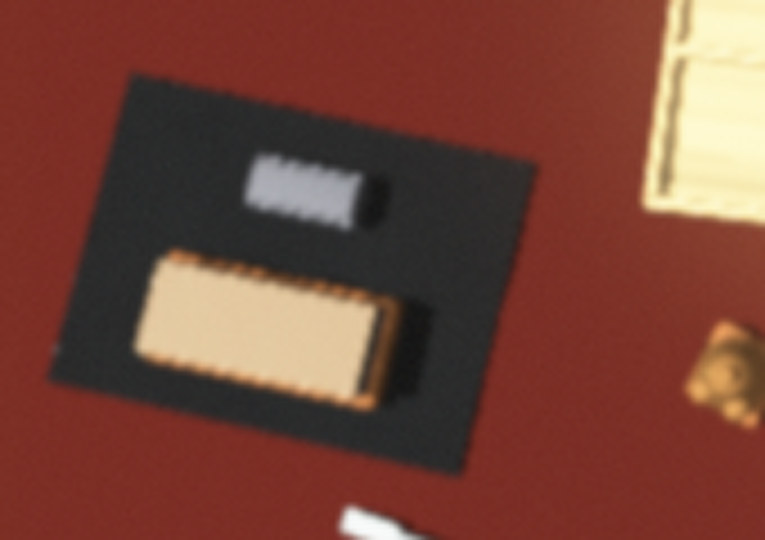

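```bash
python3 - <<'E'
from h import *
go(.4744,-.2735,.2,-1.4)
E
```

```text
t 29.32 row [-0.0021, -0.0012, -0.002, -0.0022, 0.0051, 0.0001] rows~ 0.1
```

```bash
python3 -m handwheel '[[[0,0,0,0,0,0,0.0854],[0,0,0,0,0,0,0.0854]]]'; python3 - <<'E'
from h import *
st();ct=camT('wrist');im=manip.camera('wrist');cv2.imwrite('pics/w13.png',im);np.save('w13T.npy',ct[1])
go(.4744,-.2735,.0625,-1.4)
a=np.radians(-1.4);c,s=np.cos(a),np.sin(a)
print(proj('wrist',[(.4744+c*x-s*y,-.2755+s*x+c*y,.114) for x,y in((-.027,.027),(.027,.027),(.027,-.027),(-.027,-.027))],ct).round(0).tolist())
E
```

```text
clock: 29.58
position: [0.4778, -0.2636, 0.1977]
ee_rot: [0.713, 0.701, -0.001, -0.0]
ft_force: [0.2, 0.3, -0.1]
grip_width: 1.002
t 29.57 p [ 0.4778 -0.2636  0.1977] phi -0.98 z [-0.002 -0.001 -1.   ] f [ 0.2  0.3 -0.1] g 85.6 q [-0.51  0.3   1.12  1.76 -0.28  1.26  0.66]
t 29.62 row [-0.0101, -0.0031, 0.1353, -0.0019, 0.0009, 0.0079] rows~ 2.2
[[238.0, 191.0], [319.0, 191.0], [316.0, 265.0], [240.0, 264.0]]
```

View pics/w13.png

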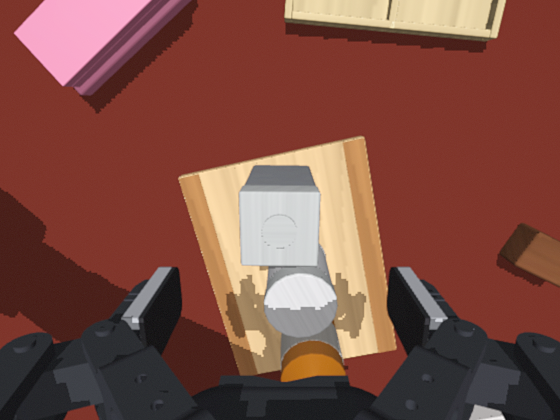

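```bash
python3 -m handwheel '[[[-0.01,-0.003,0.03,0,0,0.008,0.0854],[-0.01,-0.003,0.08,-0.002,0,0.008,0.0854],[-0.01,-0.003,0.125,-0.002,0,0.008,0.0854],[-0.01,-0.003,0.135,-0.002,0,0.008,0.0854],[-0.01,-0.003,0.135,-0.002,0,0.008,0.0854]]]' 50; python3 - <<'E'
from h import *
st()
E
```

```text
clock: 30.25
position: [0.4745, -0.2746, 0.0636]
ee_rot: [0.716, 0.698, -0.001, 0.001]
ft_force: [0.9, -0.6, 1.2]
grip_width: 1.0
t 30.25 p [ 0.4745 -0.2746  0.0636] phi -1.47 z [ 0.    -0.002 -1.   ] f [ 0.9 -0.6  1.2] g 85.4 q [-0.35  0.49  0.98  1.89 -0.47  1.02  0.8 ]
```

```bash
python3 -m handwheel '[[[0,0,0,0,0,0,0.042],[0,0,0,0,0,0,0.042],[0,0,0,0,0,0,0.042],[0,0,0,0,0,0,0.042],[0,0,-0.02,0,0,0,0.042],[0,0,-0.07,0,0,0,0.042],[0.01,0,-0.11,0,0,0,0.042],[0.04,0.01,-0.12,0,0,0,0.042]]]' 50; python3 - <<'E'
from h import *
st();go(.5503,.0892,.16,-1.45)
E
```

```text
clock: 31.25
position: [0.4851, -0.2372, 0.1866]
ee_rot: [0.718, 0.696, 0.001, 0.002]
ft_force: [0.5, 0.5, -2.6]
grip_width: 0.627
t 31.25 p [ 0.4851 -0.2372  0.1866] phi -1.77 z [ 0.004 -0.003 -1.   ] f [ 0.5  0.5 -2.6] g 53.6 q [-0.58  0.29  1.13  1.8  -0.28  1.22  0.59]
t 31.25 row [0.3283, 0.0549, 0.026, 0.0044, 0.0026, -0.0057] rows~ 5.3
```

```bash
python3 -m handwheel '[[[0.05,0.008,0,0.002,0.001,0,0.042],[0.1,0.016,0,0.004,0.002,-0.005,0.042],[0.15,0.024,0,0.004,0.002,-0.005,0.042],[0.2,0.033,0,0.004,0.002,-0.005,0.042],[0.25,0.042,0,0.004,0.002,-0.005,0.042],[0.3,0.05,0.01,0.004,0.002,-0.005,0.042],[0.328,0.055,0.026,0.004,0.002,-0.005,0.042],[0.328,0.055,0.026,0.004,0.002,-0.005,0.042]]]' 50; python3 - <<'E'
from h import *
st();go(.5503,.0892,.075,-1.45)
E
```

```text
clock: 32.25
position: [0.5483, 0.094, 0.1561]
ee_rot: [0.713, 0.701, -0.002, -0.002]
ft_force: [-0.5, -0.6, -1.1]
grip_width: 0.626
t 32.25 p [0.5483 0.094  0.1561] phi -1.0 z [-0.005 -0.    -1.   ] f [-0.5 -0.6 -1.1] g 53.4 q [-1.08  0.36  1.01  1.78 -0.33  1.19  0.01]
t 32.25 row [-0.0047, 0.0025, 0.0811, -0.0052, 0.0004, 0.0078] rows~ 1.3
```

```bash
python3 -m handwheel '[[[0,0,0.02,0,0,0,0.042],[0,0,0.05,0,0,0,0.042],[0,0,0.072,0,0,0,0.042],[0,0,0.08,0,0,0,0.042],[0,0,0.08,0,0,0,0.042]]]' 50; python3 - <<'E'
from h import *
st();manip.camera('top');st();go(.5503,.0892,.058,-1.45)
E
```

```text
clock: 32.88
position: [0.5483, 0.0905, 0.0762]
ee_rot: [0.715, 0.699, -0.002, -0.001]
ft_force: [2.0, 0.6, -2.1]
grip_width: 0.625
t 32.88 p [0.5483 0.0905 0.0762] phi -1.3 z [-0.004 -0.    -1.   ] f [ 2.   0.6 -2.1] g 53.4 q [-1.    0.47  0.93  1.85 -0.43  1.04  0.08]
t 32.92 p [0.5487 0.0908 0.0767] phi -1.29 z [-0.003  0.    -1.   ] f [ 0.8 -0.5 -2. ] g 53.7 q [-1.    0.47  0.93  1.85 -0.43  1.04  0.08]
t 32.92 row [-0.0016, 0.0017, 0.0187, -0.0034, -0.0003, 0.0029] rows~ 0.3
```

```bash
python3 -m handwheel '[[[-0.0015,0.0015,0.005,-0.003,0,0.003,0.042],[-0.0015,0.0015,0.012,-0.003,0,0.003,0.042],[-0.0015,0.0015,0.0175,-0.003,0,0.003,0.042],[-0.0015,0.0015,0.0185,-0.003,0,0.003,0.042],[-0.0015,0.0015,0.0185,-0.003,0,0.003,0.042]]]' 50; python3 - <<'E'
from h import *
st();manip.camera('top');st()
E
```

```text
clock: 33.55
position: [0.5496, 0.0901, 0.0583]
ee_rot: [0.716, 0.698, -0.0, -0.001]
ft_force: [-7.6, 0.4, 12.9]
grip_width: 0.624
t 33.55 p [0.5496 0.0901 0.0583] phi -1.4 z [-0.002  0.001 -1.   ] f [-7.6  0.4 12.9] g 53.3 q [-0.98  0.49  0.91  1.87 -0.46  1.01  0.1 ]
t 33.6 p [0.5496 0.0901 0.0583] phi -1.4 z [-0.002  0.001 -1.   ] f [-7.8  0.2 13.6] g 53.2 q [-0.98  0.49  0.91  1.87 -0.46  1.01  0.1 ]
```

```bash
python3 -m handwheel '[[[0,0,0,0,0,0,0.0854],[0,0,0,0,0,0,0.0854],[0,0,0,0,0,0,0.0854],[0,0,0,0,0,0,0.0854],[0,0,-0.04,0,0,0,0.0854],[0,0,-0.09,0,0,0,0.0854],[0,0,-0.14,0,0,0,0.0854],[0,0,-0.142,0,0,0,0.0854]]]'; python3 - <<'E'
from h import *
st();ct=camT('wrist');im=manip.camera('wrist');cv2.imwrite('pics/w14.png',im);np.save('w14T.npy',ct[1])
crop(im,220,110,440,390,2,'c14.png')
a=np.radians(-1.5);c,s=np.cos(a),np.sin(a)
print(proj('wrist',[(.5497+c*x-s*y,.0888+s*x+c*y,.108) for x,y in((-.027,.027),(.027,.027),(.027,-.027),(-.027,-.027))],ct).round(1).tolist())
go(.4892,-.3475,.2,-6)
E
```

```text
clock: 34.6
position: [0.5518, 0.0899, 0.2029]
ee_rot: [0.716, 0.698, 0.002, 0.0]
ft_force: [-0.3, 0.2, -0.7]
grip_width: 1.003
t 34.6 p [0.5518 0.0899 0.2029] phi -1.42 z [ 0.004  0.003 -1.   ] f [-0.3  0.2 -0.7] g 85.7 q [-1.11  0.31  1.05  1.72 -0.28  1.27 -0.02]
[[240.0, 172.3], [318.1, 172.3], [316.0, 244.4], [242.6, 244.5]]
t 34.65 row [-0.439, -0.0509, 0.0002, 0.0014, -0.002, 0.0805] rows~ 7.1
```

View pics/c14.png

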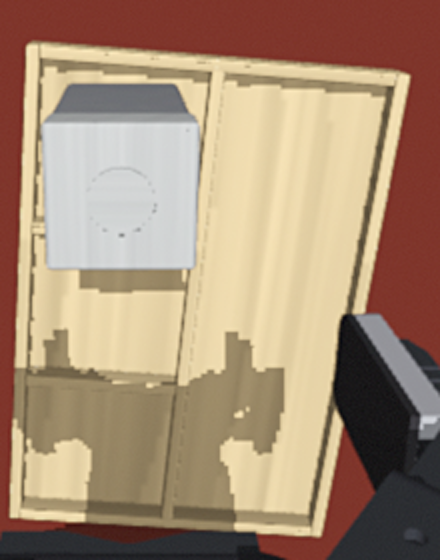

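```bash
python3 - <<'E'
from h import *
go(.6,-.08,.2,-4);go(.59,-.2,.2,-5);go(.4892,-.3475,.2,-6)
E
```

```text
t 34.65 row [-0.1688, 0.0533, 0.0008, 0.0014, -0.0019, 0.0456] rows~ 2.8
t 34.65 row [-0.2891, 0.0462, 0.0006, 0.0014, -0.0019, 0.063] rows~ 4.7
t 34.65 row [-0.439, -0.0509, 0.0002, 0.0014, -0.002, 0.0805] rows~ 7.1
```

```bash
python3 -m handwheel '[[[-0.055,0.02,0,0,0,0.015,0.0854],[-0.11,0.04,0,0,0,0.03,0.0854],[-0.17,0.053,0,0,0,0.045,0.0854],[-0.23,0.053,0,0,0,0.055,0.0854],[-0.29,0.046,0,0,-0.002,0.063,0.0854],[-0.34,0.01,0,0,-0.002,0.07,0.0854],[-0.39,-0.02,0,0,-0.002,0.08,0.0854],[-0.439,-0.051,0,0,-0.002,0.08,0.0854]]]'; python3 - <<'E'
from h import *
st();go(.4892,-.3475,.2,-6)
E
```

```text
clock: 35.65
position: [0.4865, -0.3488, 0.1981]
ee_rot: [0.743, 0.669, -0.001, -0.001]
ft_force: [1.5, 0.4, 0.6]
grip_width: 1.002
t 35.65 p [ 0.4865 -0.3488  0.1981] phi -6.0 z [-0.003 -0.001 -1.   ] f [1.5 0.4 0.6] g 85.5 q [-0.25  0.46  1.06  1.62 -0.41  1.31  0.76]
t 35.65 row [0.0016, 0.0025, -0.0019, -0.0027, 0.0011, 0.0] rows~ 0.1
```

J3 is fine at 1.06. Look at the round tin from here.

```bash
python3 -m handwheel '[[[0.001,0.0025,0,-0.002,0.001,0,0.0854],[0.001,0.0025,0,-0.002,0.001,0,0.0854]]]'; python3 - <<'E'
from h import *
st();ct=camT('wrist');im=manip.camera('wrist');cv2.imwrite('pics/w15.png',im)
print(proj('wrist',[(.4885+.029*np.cos(a),-.348+.029*np.sin(a),.096) for a in (0,1.57,3.14,4.71)],ct).round(0).tolist())
st();go(.4888,-.3478,.052,-6)
E
```

```text
clock: 35.9
position: [0.4909, -0.3463, 0.1984]
ee_rot: [0.743, 0.669, -0.0, -0.0]
ft_force: [0.7, -0.5, -0.0]
grip_width: 0.999
t 35.9 p [ 0.4909 -0.3463  0.1984] phi -5.98 z [-0.  0. -1.] f [ 0.7 -0.5 -0. ] g 85.3 q [-0.26  0.46  1.05  1.62 -0.41  1.31  0.76]
[[319.0, 203.0], [275.0, 168.0], [241.0, 211.0], [284.0, 244.0]]
t 35.95 p [ 0.4914 -0.3458  0.1985] phi -5.9 z [-0.  0. -1.] f [ 0.7 -0.3 -0.5] g 85.2 q [-0.26  0.46  1.05  1.62 -0.41  1.31  0.76]
t 35.95 row [-0.0023, -0.0023, 0.1465, -0.0003, 0.0, 0.0018] rows~ 2.3
```

View pics/w15.png

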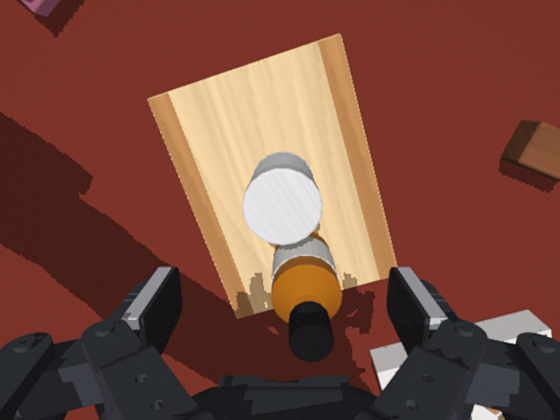

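```bash
python3 -m handwheel '[[[-0.002,-0.0015,0.05,0,0,0,0.0854],[-0.002,-0.0015,0.1,0,0,0,0.0854],[-0.002,-0.0015,0.14,0,0,0,0.0854],[-0.002,-0.0015,0.146,0,0,0,0.0854],[-0.002,-0.0015,0.146,0,0,0,0.0854]]]' 50; python3 - <<'E'
from h import *
st();manip.camera('top');st()
E
```

```text
clock: 36.58
position: [0.4899, -0.3487, 0.0543]
ee_rot: [0.743, 0.67, -0.0, 0.001]
ft_force: [0.3, -0.9, 0.3]
grip_width: 0.999
t 36.58 p [ 0.4899 -0.3487  0.0543] phi -5.92 z [ 0.001 -0.001 -1.   ] f [ 0.3 -0.9  0.3] g 85.4 q [-0.16  0.61  0.93  1.75 -0.55  1.06  0.86]
t 36.62 p [ 0.4903 -0.3492  0.0551] phi -5.94 z [ 0.002 -0.002 -1.   ] f [-0.3 -1.2 -0.5] g 85.3 q [-0.16  0.61  0.93  1.75 -0.55  1.06  0.86]
```

```bash
python3 -m handwheel '[[[0,0,0.002,0,0,0,0.045],[0,0,0.002,0,0,0,0.045],[0,0,0.002,0,0,0,0.045],[0,0,0.002,0,0,0,0.045],[0,0,-0.02,0,0,0,0.045],[0,0,-0.06,0,0,0,0.045],[0.01,0.005,-0.1,0,0,0,0.045],[0.05,0.02,-0.105,0,0,0,0.045]]]' 50; python3 - <<'E'
from h import *
st();go(.57,-.17,.15,-6);go(.53,-.0885,.13,-6)
E
```

```text
clock: 37.62
position: [0.5139, -0.3045, 0.1631]
ee_rot: [0.745, 0.667, 0.001, 0.003]
ft_force: [0.3, 0.0, -3.6]
grip_width: 0.668
t 37.62 p [ 0.5139 -0.3045  0.1631] phi -6.32 z [ 0.005 -0.004 -1.   ] f [ 0.3  0.  -3.6] g 57.0 q [-0.33  0.48  1.04  1.67 -0.44  1.23  0.69]
t 37.62 row [0.14, 0.0409, 0.0128, 0.0059, 0.0035, -0.0055] rows~ 2.3
t 37.62 row [0.2166, -0.0079, 0.0323, 0.0059, 0.0035, -0.0055] rows~ 3.5
```

```bash
python3 -m handwheel '[[[0.05,0.015,0,0.003,0.001,-0.003,0.045],[0.1,0.025,0,0.005,0.003,-0.005,0.045],[0.15,0.02,0,0.005,0.003,-0.005,0.045],[0.19,0.005,0.01,0.005,0.003,-0.005,0.045],[0.216,-0.008,0.03,0.005,0.003,-0.005,0.045],[0.216,-0.008,0.032,0.005,0.003,-0.005,0.045],[0.216,-0.008,0.032,0.005,0.003,-0.005,0.045]]]' 50; python3 - <<'E'
from h import *
st();manip.camera('top');st();go(.53,-.0885,.06,-6)
E
```

```text
clock: 38.5
position: [0.5291, -0.0864, 0.1273]
ee_rot: [0.742, 0.671, -0.0, -0.002]
ft_force: [0.8, 0.2, -2.6]
grip_width: 0.671
t 38.5 p [ 0.5291 -0.0864  0.1273] phi -5.74 z [-0.003  0.002 -1.   ] f [ 0.8  0.2 -2.6] g 57.3 q [-0.81  0.37  1.07  1.86 -0.36  1.12  0.29]
t 38.55 p [ 0.5293 -0.0869  0.1275] phi -5.78 z [-0.002  0.002 -1.   ] f [-0.3  0.3 -2.8] g 57.0 q [-0.81  0.37  1.07  1.86 -0.36  1.12  0.29]
t 38.55 row [-0.0017, 0.001, 0.0675, -0.0026, -0.0019, 0.0038] rows~ 1.1
```

```bash
python3 -m handwheel '[[[-0.002,0.001,0.02,-0.002,-0.002,0.004,0.045],[-0.002,0.001,0.05,-0.002,-0.002,0.004,0.045],[-0.002,0.001,0.068,-0.002,-0.002,0.004,0.045],[-0.002,0.001,0.074,-0.002,-0.002,0.004,0.045],[-0.002,0.001,0.077,-0.002,-0.002,0.004,0.045],[-0.002,0.001,0.077,-0.002,-0.002,0.004,0.045]]]' 50; python3 - <<'E'
from h import *
st();manip.camera('top');st()
E
```

```text
clock: 39.3
position: [0.5298, -0.0877, 0.0499]
ee_rot: [0.743, 0.67, -0.0, -0.001]
ft_force: [0.0, 0.5, -2.8]
grip_width: 0.672
t 39.3 p [ 0.5298 -0.0877  0.0499] phi -5.94 z [-0.001  0.    -1.   ] f [ 0.   0.5 -2.8] g 57.4 q [-0.72  0.49  0.97  1.92 -0.48  0.99  0.37]
t 39.35 p [ 0.5298 -0.0876  0.05  ] phi -5.93 z [-0.001  0.    -1.   ] f [-0.4  0.7 -3. ] g 56.8 q [-0.72  0.49  0.97  1.92 -0.48  0.99  0.37]
```

```bash
python3 -m handwheel '[[[-0.0005,0,0.001,0,0,0,0.045],[-0.0005,0,0.002,0,0,0,0.045],[-0.0005,0,0.003,0,0,0,0.045]]]' 50; python3 - <<'E'
from h import *
st()
E
```

```text
clock: 39.72
position: [0.5294, -0.0879, 0.0467]
ee_rot: [0.743, 0.67, -0.0, -0.001]
ft_force: [-6.0, 2.4, 15.1]
grip_width: 0.663
t 39.73 p [ 0.5294 -0.0879  0.0467] phi -5.93 z [-0.002  0.001 -1.   ] f [-6.   2.4 15.1] g 56.6 q [-0.71  0.49  0.97  1.93 -0.49  0.98  0.38]
```

Contact; release, lift, check.

```bash
python3 -m handwheel '[[[0,0,0,0,0,0,0.0854],[0,0,0,0,0,0,0.0854],[0,0,0,0,0,0,0.0854],[0,0,0,0,0,0,0.0854],[0,0,-0.04,0,0,0,0.0854],[0,0,-0.09,0,0,0,0.0854],[0,0,-0.12,0,0,0,0.0854],[0,0,-0.123,0,0,0,0.0854]]]'; python3 - <<'E'
from h import *
st();ct=camT('wrist');im=manip.camera('wrist');cv2.imwrite('pics/w16.png',im)
print(proj('wrist',[(.5298+.029*np.cos(a),-.0875+.029*np.sin(a),.09) for a in (0,1.57,3.14,4.71)],ct).round(1).tolist())
go(.59,-.2,.23,-6);go(.56,-.34,.23,-6);go(.502,-.425,.21,-6)
E
```

```text
clock: 40.72
position: [0.5306, -0.0882, 0.1712]
ee_rot: [0.743, 0.67, 0.001, 0.0]
ft_force: [0.4, 0.8, -0.4]
grip_width: 1.001
t 40.73 p [ 0.5306 -0.0882  0.1712] phi -5.92 z [ 0.001  0.001 -1.   ] f [ 0.4  0.8 -0.4] g 85.5 q [-0.86  0.31  1.12  1.82 -0.31  1.2   0.25]
[[324.0, 208.9], [276.4, 171.0], [238.6, 217.3], [285.4, 252.3]]
t 40.77 row [-0.1052, 0.0711, -0.0599, -0.0004, -0.001, 0.0015] rows~ 2.2
t 40.77 row [-0.2476, 0.0557, -0.0601, -0.0004, -0.001, 0.0015] rows~ 4.2
t 40.77 row [-0.3381, 0.0068, -0.0401, -0.0004, -0.001, 0.0015] rows~ 5.4
```

View pics/w16.png

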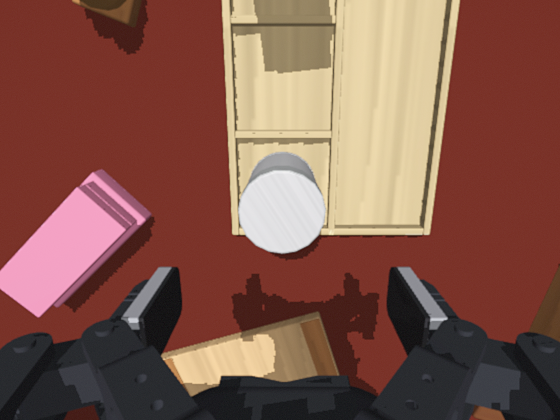

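```bash
python3 -m handwheel '[[[-0.05,0.035,-0.03,0,0,0,0.0854],[-0.105,0.07,-0.06,0,0,0,0.0854],[-0.16,0.07,-0.06,0,0,0,0.0854],[-0.22,0.06,-0.06,0,0,0,0.0854],[-0.27,0.045,-0.06,0,0,0,0.0854],[-0.315,0.02,-0.05,0,0,0,0.0854],[-0.338,0.007,-0.04,0,-0.001,0,0.0854],[-0.338,0.007,-0.04,0,-0.001,0,0.0854]]]'; python3 - <<'E'
from h import *
st();ct=camT('wrist');im=manip.camera('wrist');cv2.imwrite('pics/w17.png',im)
print(proj('wrist',[(.502+.015*np.cos(a),-.425+.015*np.sin(a),.147) for a in (0,1.57,3.14,4.71)],ct).round(1).tolist())
st();go(.502,-.425,.1165,-6)
E
```

```text
clock: 41.78
position: [0.4989, -0.4267, 0.2072]
ee_rot: [0.744, 0.668, -0.002, -0.002]
ft_force: [-0.1, 0.1, 0.9]
grip_width: 0.999
t 41.77 p [ 0.4989 -0.4267  0.2072] phi -6.21 z [-0.005  0.001 -1.   ] f [-0.1  0.1  0.9] g 85.3 q [-0.04  0.59  1.01  1.44 -0.5   1.39  0.88]
[[312.0, 219.0], [285.2, 198.2], [263.6, 223.9], [290.2, 243.9]]
t 41.83 p [ 0.5008 -0.4252  0.2078] phi -6.04 z [-0.004  0.001 -1.   ] f [-0.6  0.5  0.2] g 85.6 q [-0.04  0.59  1.01  1.44 -0.5   1.39  0.88]
t 41.83 row [0.0003, 0.0016, 0.0913, -0.0039, -0.0004, -0.0007] rows~ 1.5
```

View pics/w17.png

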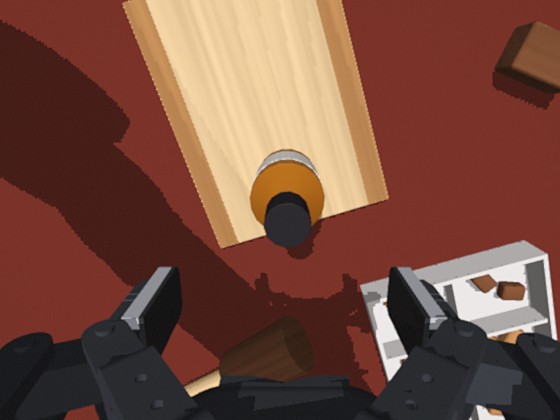

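```bash
python3 -m handwheel '[[[0,0.0015,0.05,-0.003,0,0,0.0854],[0,0.0015,0.085,-0.004,0,0,0.0854],[0,0.0015,0.091,-0.004,0,0,0.0854],[0,0.0015,0.091,-0.004,0,0,0.0854]]]' 40; python3 - <<'E'
from h import *
st();manip.camera('top');st()
E
```

```text
clock: 42.32
position: [0.5038, -0.4248, 0.119]
ee_rot: [0.742, 0.67, 0.0, 0.001]
ft_force: [-0.1, 0.9, 0.1]
grip_width: 0.999
t 42.33 p [ 0.5038 -0.4248  0.119 ] phi -5.86 z [ 0.002 -0.001 -1.   ] f [-0.1  0.9  0.1] g 85.3 q [-0.02  0.66  0.95  1.54 -0.56  1.23  0.92]
t 42.38 p [ 0.5039 -0.4253  0.1197] phi -5.88 z [ 0.003 -0.002 -1.   ] f [-0.9  0.2  0.3] g 85.1 q [-0.02  0.66  0.95  1.54 -0.56  1.23  0.92]
```

```bash
python3 -m handwheel '[[[0,-0.0015,0.002,0.002,0.001,0,0.0854],[0,-0.0015,0.002,0.002,0.001,0,0.02],[0,-0.0015,0.002,0.002,0.001,0,0.02],[0,-0.0015,0.002,0.002,0.001,0,0.02],[0,-0.0015,0.002,0.002,0.001,0,0.02],[0,-0.0015,0.002,0.002,0.001,0,0.02],[0,-0.0015,0.002,0.002,0.001,0,0.02]]]' 60; python3 - <<'E'
from h import *
st()
E
```

```text
clock: 43.25
position: [0.5015, -0.4252, 0.1167]
ee_rot: [0.743, 0.67, 0.0, 0.0]
ft_force: [-1.2, 0.3, 5.5]
grip_width: 0.334
t 43.25 p [ 0.5015 -0.4252  0.1167] phi -5.93 z [ 0. -0. -1.] f [-1.2  0.3  5.5] g 28.5 q [-0.02  0.66  0.95  1.54 -0.56  1.23  0.92]
```

```bash
python3 -c "
from h import *
go(.56,-.3,.26,-6);go(.6,-.15,.26,-6);go(.5396,.0007,.24,-6)"
```

```text
t 43.25 row [0.1306, 0.0453, -0.1433, 0.0002, 0.0001, 0.0011] rows~ 3.2
t 43.25 row [0.2839, 0.0696, -0.1434, 0.0002, 0.0001, 0.0011] rows~ 5.2
t 43.25 row [0.4276, -0.0061, -0.1234, 0.0002, 0.0001, 0.0011] rows~ 7.1
```

```bash
python3 -m handwheel '[[[0,0,-0.03,0,0,0,0.02],[0,0,-0.08,0,0,0,0.02],[0.01,0.003,-0.125,0,0,0,0.02],[0.05,0.017,-0.143,0,0,0,0.02],[0.1,0.035,-0.143,0,0,0,0.02],[0.15,0.05,-0.143,0,0,0,0.02],[0.2,0.06,-0.143,0,0,0,0.02],[0.25,0.065,-0.143,0,0,0,0.02]]]' 60; python3 -c "
from h import *
st();go(.6,-.15,.26,-6);go(.5396,.0007,.24,-6)"
```

```text
clock: 44.25
position: [0.5923, -0.1809, 0.2585]
ee_rot: [0.743, 0.67, -0.0, -0.0]
ft_force: [0.1, 1.1, -2.8]
grip_width: 0.329
t 44.25 p [ 0.5923 -0.1809  0.2585] phi -5.89 z [-0.001  0.    -1.   ] f [ 0.1  1.1 -2.8] g 28.1 q [-0.54  0.47  1.07  1.48 -0.41  1.44  0.43]
t 44.25 row [0.0316, 0.0045, -0.0015, -0.001, -0.0002, 0.0019] rows~ 0.5
t 44.25 row [0.1753, -0.071, 0.0186, -0.001, -0.0002, 0.0019] rows~ 3.0
```

```bash
python3 -m handwheel '[[[0.045,-0.005,0,0,0,0.001,0.02],[0.09,-0.025,0,0,0,0.002,0.02],[0.13,-0.05,0,0,0,0.002,0.02],[0.165,-0.066,0.01,0,0,0.002,0.02],[0.175,-0.071,0.018,-0.001,0,0.002,0.02],[0.175,-0.071,0.03,-0.001,0,0.002,0.02],[0.175,-0.071,0.06,-0.001,0,0.002,0.02],[0.175,-0.071,0.06,-0.001,0,0.002,0.02]]]' 60; python3 - <<'E'
from h import *
st();manip.camera('top');st();go(.5396,.0007,.125,-6)
E
```

```text
clock: 45.25
position: [0.5383, -0.0035, 0.1976]
ee_rot: [0.744, 0.668, -0.002, -0.0]
ft_force: [-0.1, -0.1, -1.4]
grip_width: 0.333
t 45.25 p [ 0.5383 -0.0035  0.1976] phi -6.2 z [-0.002 -0.002 -1.   ] f [-0.1 -0.1 -1.4] g 28.5 q [-1.04  0.29  1.14  1.78 -0.27  1.25  0.06]
t 45.3 p [ 0.5391 -0.0035  0.1989] phi -6.2 z [-0.001 -0.002 -1.   ] f [-0.8  0.9 -1.4] g 28.9 q [-1.04  0.28  1.14  1.78 -0.27  1.25  0.06]
t 45.3 row [0.0044, 0.0001, 0.0739, -0.0003, 0.0017, -0.0034] rows~ 1.2
```

```bash
python3 -m handwheel '[[[0.003,0,0.02,0,0.001,-0.003,0.02],[0.003,0,0.05,0,0.001,-0.003,0.02],[0.003,0,0.07,0,0.001,-0.003,0.02],[0.003,0,0.075,0,0.001,-0.003,0.02],[0.003,0,0.075,0,0.001,-0.003,0.02]]]' 60; python3 - <<'E'
from h import *
st();manip.camera('top');st();go(.5396,.0007,.112,-6)
E
```

```text
clock: 45.92
position: [0.5401, 0.001, 0.1246]
ee_rot: [0.742, 0.67, 0.001, 0.0]
ft_force: [0.0, -0.0, -3.3]
grip_width: 0.335
t 45.92 p [0.5401 0.001  0.1246] phi -5.89 z [ 0.001  0.001 -1.   ] f [ 0.  -0.  -3.3] g 28.6 q [-0.97  0.38  1.07  1.86 -0.37  1.12  0.13]
t 45.98 p [0.5403 0.0011 0.125 ] phi -5.89 z [ 0.002  0.001 -1.   ] f [-0.4  0.2 -2.5] g 28.6 q [-0.97  0.38  1.07  1.86 -0.37  1.12  0.13]
t 45.98 row [-0.0005, -0.0007, 0.013, 0.0019, -0.0012, 0.002] rows~ 0.2
```

```bash
python3 -m handwheel '[[[0,-0.0005,0.005,0.001,-0.001,0.001,0.02],[0,-0.0005,0.01,0.001,-0.001,0.001,0.02],[0,-0.0005,0.013,0.001,-0.001,0.001,0.02],[0,-0.0005,0.0145,0.001,-0.001,0.001,0.02],[0,-0.0005,0.0145,0.001,-0.001,0.001,0.02]]]' 60; python3 - <<'E'
from h import *
st()
E
```

```text
clock: 46.6
position: [0.5395, 0.0013, 0.1106]
ee_rot: [0.743, 0.67, 0.0, -0.0]
ft_force: [-3.3, 1.5, 8.9]
grip_width: 0.334
t 46.6 p [0.5395 0.0013 0.1106] phi -5.94 z [ 0.     0.001 -1.   ] f [-3.3  1.5  8.9] g 28.5 q [-0.95  0.4   1.05  1.87 -0.39  1.09  0.14]
```

Contact at the original height. Release, lift, check.

```bash
python3 -m handwheel '[[[0,0,0,0,0,0,0.0854],[0,0,0,0,0,0,0.0854],[0,0,0,0,0,0,0.0854],[0,0,0,0,0,0,0.0854],[0,0,-0.04,0,0,0,0.0854],[0,0,-0.09,0,0,0,0.0854],[0,0,-0.15,0,0,0,0.0854],[0,0,-0.2,0,0,0,0.0854]]]'; python3 - <<'E'
from h import *
st();ct=camT('wrist');im=manip.camera('wrist');cv2.imwrite('pics/w18.png',im);np.save('w18T.npy',ct[1])
go(.45,-.35,.35,-6)
E
```

```text
clock: 47.6
position: [0.5393, 0.0011, 0.3121]
ee_rot: [0.743, 0.669, 0.001, 0.0]
ft_force: [0.5, 0.7, 0.2]
grip_width: 0.997
t 47.6 p [0.5393 0.0011 0.3121] phi -5.95 z [ 0.001  0.001 -1.   ] f [0.5 0.7 0.2] g 85.2 q [-1.13  0.18  1.21  1.6  -0.17  1.47 -0.02]
t 47.65 row [-0.3581, -0.0541, -0.0336, 0.007, -0.0025, 0.0004] rows~ 5.8
```

View pics/w18.png

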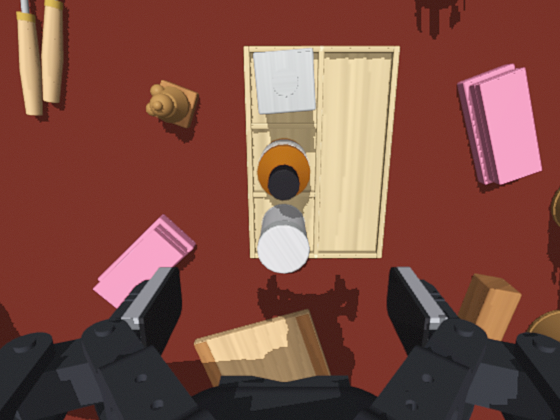

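```bash
python3 -m handwheel '[[[-0.05,0.02,0,0,0,0,0.0854],[-0.1,0.03,0.01,0,0,0,0.0854],[-0.15,0.035,0.02,0,0,0,0.0854],[-0.2,0.035,0.03,0,0,0,0.0854],[-0.25,0.03,0.03,0,0,0,0.0854],[-0.3,0.025,0.03,0,0,0,0.0854],[-0.35,0.02,0.03,0,0,0,0.0854],[-0.4,0.01,0.03,0,0,0,0.0854]]]'; python3 - <<'E'
from h import *
st()
t=manip.camera('top');cv2.imwrite('pics/t19.png',t);s=manip.camera('side');cv2.imwrite('pics/s19.png',s)
t0=cv2.imread('pics/top0.png')
cv2.imwrite('pics/c19.png',np.hstack([cv2.resize(a[130:290,150:350],None,fx=2,fy=2.,interpolation=cv2.INTER_CUBIC)[:, :] for a in(t0,t)]))
cv2.imwrite('pics/d19.png',np.hstack([cv2.resize(a[160:255,225:355],None,fx=3,fy=3,interpolation=cv2.INTER_CUBIC) for a in(t0,t)]))
E
```

```text
clock: 48.65
position: [0.5078, -0.3989, 0.2794]
ee_rot: [0.742, 0.67, -0.0, -0.0]
ft_force: [0.6, 0.3, 0.4]
grip_width: 1.005
t 48.65 p [ 0.5078 -0.3989  0.2794] phi -5.88 z [-0.  0. -1.] f [0.6 0.3 0.4] g 85.8 q [-0.12  0.54  1.07  1.37 -0.47  1.51  0.82]
```

View pics/t19.png

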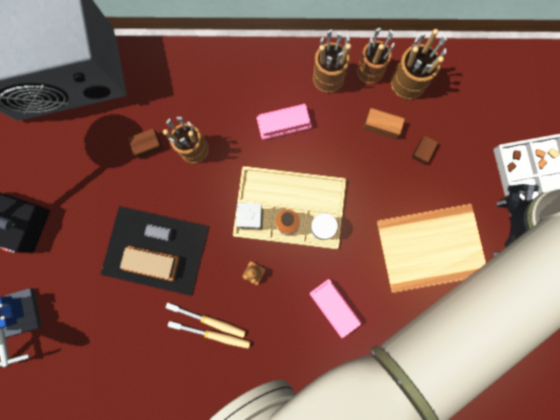

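View pics/d19.png

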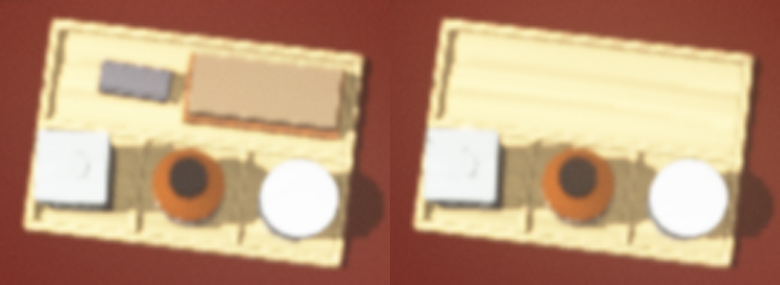

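View pics/s19.png

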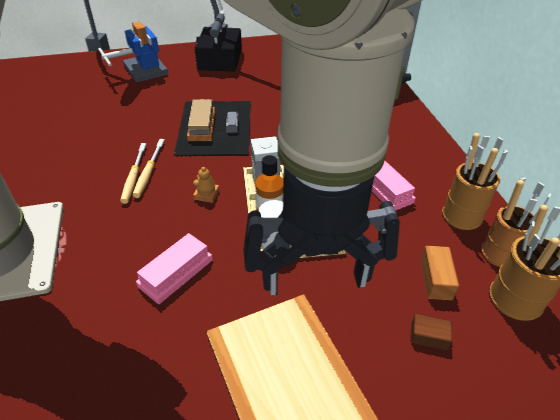

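Quantify the shift against the first picture by registering local patches.

```bash
python3 - <<'E'
from h import *
a=cv2.cvtColor(cv2.imread('pics/top0.png'),cv2.COLOR_BGR2GRAY).astype(np.float32);b=cv2.cvtColor(cv2.imread('pics/t19.png'),cv2.COLOR_BGR2GRAY).astype(np.float32)
for n,(x0,y0,x1,y1) in dict(sq=(236,200,264,232),bottle=(274,206,302,236),round=(310,211,340,242),carving=(240,258,270,288),pot=(165,115,212,165)).items():
    W=np.eye(2,3,dtype=np.float32)
    cc,W=cv2.findTransformECC(a[y0:y1,x0:x1],b[y0:y1,x0:x1],W,cv2.MOTION_TRANSLATION)
    print(n,'shift px',W[:,2].round(2),'~mm',(W[:,2]*2.2).round(1),round(cc,3))
E
```

```text
sq shift px [-0.14 -0.64] ~mm [-0.3 -1.4] 0.984
bottle shift px [-0.06 -0.19] ~mm [-0.1 -0.4] 0.972
round shift px [-0.16 -0.2 ] ~mm [-0.3 -0.4] 0.949
carving shift px [0.   0.01] ~mm [0. 0.] 1.0
pot shift px [-0.01  0.  ] ~mm [-0.  0.] 1.0
```

```bash
python3 - <<'E'
from h import *
manip.hand_in();st()
E
```

```text
the job is handed in; nothing more can be done
the job is handed in; nothing more can be done
```

The job is done in the order asked and handed in at about 49 s on the robot's clock, well under the 149 s limit; no verdict comes back.

- **Order:** I stood the bottle, round tin and square tin on the board. Next I laid the bench stone lengthwise on the mat with the slip stone beside it, then put the square tin, round tin and bottle back.
- **Rack:** comparing the last top picture with the first, the bottle and round tin are back within about 0.5 mm. The square tin is about 1.4 mm off, within the 2 mm calibration.
- **Carving and pot of gouges:** neither moved (0.0 mm in the same comparison).
- **Mat:** the last top picture shows both stones flat on the mat. I checked their final places by eye only, not by measurement.
- **Forces:** the highest I read was about 24 N at the wrist, as the square tin met the board. Readings came only at the end of each move.
- **End state:** the gripper was open and clear of everything, above the empty board.

No check failed. One top picture of the mat was blocked by the arm, so I took it again once the arm was clear.

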